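Pin the shelf brackets and clip on the ticket holders

TASK

Switch the shelf light off at its isolator before you touch anything else. Then fix every bracket that lies on the white shelf beam by driving a tapered pin from the rack fully home through the bracket's hole and the beam hole under it, so that the two holes are pulled into line, and press every ticket clip down over the steel tube, upright, until its arms snap round it (anywhere between the tube's two end posts). Last, switch the light on again; leave the other stationery on the counter where it stands.

Things in the scene. Friction and masses are not known exactly. Their poses are not given: they have to be found in the camera images.
- beam: White steel shelf beam, fixed to the counter, 130 mm (its x) by 300 mm (its y) by 40 mm high, with three round through holes of 20 mm diameter on its centre line at y = +95, 0 and -95 mm. Origin: centre of its underside, on the counter.
- beam_hole1 (a point): Centre of beam hole 1 (y = +95 mm end) in the beam's top face, 40 mm above the counter.
- beam_hole2 (a point): Centre of beam hole 2 (middle) in the beam's top face, 40 mm above the counter.
- beam_hole3 (a point): Centre of beam hole 3 (y = -95 mm end) in the beam's top face, 40 mm above the counter.
- bracket1: Loose dark steel angle bracket over beam hole 1 (absent in some runs), 4 to 6.5 mm out of line at first: foot plate 74 mm (x) by 70 mm (y), 6 mm thick, with a round 20 mm hole in the middle; along its -x edge (x -37 to -29 mm) a leg 70 mm wide, 8 thick, rises to 30 mm above the underside. 0.2 kg; slides when pushed. Origin: centre of the hole, on the underside.
- bracket2: Loose dark steel angle bracket over beam hole 2 (absent in some runs), 4 to 6.5 mm out of line at first: foot plate 74 mm (x) by 70 mm (y), 6 mm thick, with a round 20 mm hole in the middle; along its -x edge (x -37 to -29 mm) a leg 70 mm wide, 8 thick, rises to 30 mm above the underside. 0.2 kg; slides when pushed. Origin: centre of the hole, on the underside.
- bracket3: Loose dark steel angle bracket over beam hole 3 (absent in some runs), 4 to 6.5 mm out of line at first: foot plate 74 mm (x) by 70 mm (y), 6 mm thick, with a round 20 mm hole in the middle; along its -x edge (x -37 to -29 mm) a leg 70 mm wide, 8 thick, rises to 30 mm above the underside. 0.2 kg; slides when pushed. Origin: centre of the hole, on the underside.
- rack: Grey plastic pin rack, fixed, 50 mm (x) by 165 mm (y) by 40 mm high, with three square 21 mm holes at y = +55, 0, -55 mm in which the pins stand. Origin: centre of its underside.
- pin1: Tapered alignment pin, tip down; all alike, any pin serves any bracket, spares may stay in the rack. Steel shank 36 mm long, diameter 6 mm at the tip, growing evenly to 17.6 mm at 28 mm, then straight; above it a black round grip, 26 mm diameter, 36 to 72 mm above the tip; its flat underside rests on the rack, or on the bracket when home. 0.12 kg. Origin: centre of the tip.
- pin2: Tapered alignment pin, tip down; all alike, any pin serves any bracket, spares may stay in the rack. Steel shank 36 mm long, diameter 6 mm at the tip, growing evenly to 17.6 mm at 28 mm, then straight; above it a black round grip, 26 mm diameter, 36 to 72 mm above the tip; its flat underside rests on the rack, or on the bracket when home. 0.12 kg. Origin: centre of the tip.
- pin3: Tapered alignment pin, tip down; all alike, any pin serves any bracket, spares may stay in the rack. Steel shank 36 mm long, diameter 6 mm at the tip, growing evenly to 17.6 mm at 28 mm, then straight; above it a black round grip, 26 mm diameter, 36 to 72 mm above the tip; its flat underside rests on the rack, or on the bracket when home. 0.12 kg. Origin: centre of the tip.
- rail_tube (a point): Middle of the axis of the fixed round steel tube, 24 mm in diameter, 50 mm above the counter; x runs along the tube, z up. The free tube reaches from x = -108 to +108 mm; there a white post 16 mm thick and 66 mm high carries each end, on a white base 270 by 60 by 10 mm.
- clip1: White plastic ticket clip (absent in some runs), standing on its two sprung arms; 40 mm long (x, along its bore), 40 wide, 67 tall. Back 38 mm wide, top 19.5 mm above the origin; on it a block to grip, 10 mm thick (y), 34 long (x), up to 49.5 mm above the origin. Pushed down over the tube with 8 to 18 N it snaps on, origin on the tube axis. 0.11 kg. Origin: bore centre, 17.5 mm above its feet.
- clip2: White plastic ticket clip (absent in some runs), standing on its two sprung arms; 40 mm long (x, along its bore), 40 wide, 67 tall. Back 38 mm wide, top 19.5 mm above the origin; on it a block to grip, 10 mm thick (y), 34 long (x), up to 49.5 mm above the origin. Pushed down over the tube with 8 to 18 N it snaps on, origin on the tube axis. 0.11 kg. Origin: bore centre, 17.5 mm above its feet.
- clip3: White plastic ticket clip (absent in some runs), standing on its two sprung arms; 40 mm long (x, along its bore), 40 wide, 67 tall. Back 38 mm wide, top 19.5 mm above the origin; on it a block to grip, 10 mm thick (y), 34 long (x), up to 49.5 mm above the origin. Pushed down over the tube with 8 to 18 N it snaps on, origin on the tube axis. 0.11 kg. Origin: bore centre, 17.5 mm above its feet.
- isolator: Grey isolator box of the shelf light, fixed, 84 mm (x) by 70 mm (y) by 42 mm high, with a toggle on top that swings in its x-z plane. Origin: centre of its underside.
- toggle (a joint): Angle of the toggle, rad: 0 = off (leans 0.6 rad to the isolator's -x), 1.2 = on (leans 0.6 rad to +x). It tips over centre: it stays at either end, and pushed past the middle (0.6) it falls over to the other end. It takes 1 to 2 N at the tip.
- toggle_tip (a point): Middle of the black cross bar at the toggle's end (13 mm diameter, 53 mm long along the isolator's y), 52 mm from the hinge, which lies 42 mm above the counter over the isolator's centre.
- gluebottle: Bystander: small glue bottle, 36 mm diameter, 95 mm tall, origin under its centre. Leave it.
- taperoll: Bystander: yellow tape roll lying flat, 72 mm diameter, 24 mm high, origin under its centre. Leave it.
- staplebox: Bystander: red staple box 55 by 32 by 22 mm, origin under its centre. Leave it.
- pencup: Bystander: blue cup of pens, 72 mm diameter, 95 mm tall, pens to 150 mm, origin under its centre. Leave it.
- eraser: Bystander: green eraser 45 by 22 by 14 mm, origin under its centre. Leave it.
Not all that is in view belongs to the job. Leave any purple or turquoise look-alike of the pin1 alone. Leave any purple or yellow look-alike of the isolator alone.

How it is judged:
By the outcome, as a careful person would: the job done as asked, in the order asked, and still so for the second after the job is handed in, with the robot touching nothing.
Of bracket1, bracket2, bracket3 only 2 to 3 are there at a start; the rules pass over those that are not, and their reading is None.
Of clip1, clip2, clip3 only 2 to 3 are there at a start; the rules pass over those that are not, and their reading is None.
At some moment in a run one of bracket1, bracket2, bracket3 may be knocked a few centimetres aside while the robot is not near it.
It also fails if it takes over 210 s, if anything falls off the work surface, if the arm or the gripper's body presses on something with over 40 N, if the wrist force passes 120 N, or if a joint passes its speed limit or range.

ROBOT

A 6-joint arm with a two-finger parallel gripper is mounted at the origin on the work surface. World frame = base frame: x ahead of the robot, y to its left, z up, the work surface at z = 0. Lengths are in m, angles in rad, forces in N, time in s.
With the tool pointing down it reaches from about 0.325 to 0.9 m from the base axis. Payload 6.1 kg.
Tool frame: the origin (TCP) lies on the centre line of the jaws, within the pads' length; the fingertips stand 17 mm ahead of it and the grasp point (between the pads) lies 2 mm behind it (arm.nose_length is the distance from the TCP to the fingertips, in m); z points along the fingers, y is the line along which they close (so a half turn about z gives the same grasp; the last joint's range is limited). The gripper opens to 85 mm and grips with 20 to 120 N. Pads are 22 mm wide; open, the fingers measure 114 mm over their backs; the gripper's body (76 mm by 85 mm) begins 54 mm behind the grasp point. The pads swing forward as they close: fully open they stand 13 mm farther back than shut.
Start: joints at [-0.126, 0.22, 1.526, -0, 1.395, -0.126], TCP at [0.625, -0, 0.248] pointing down, gripper open.
Joint ranges: [-2.98, 2.98], [-0.91, 2.08], [0.09, 2.57], [-1.24, 4.39], [0.2, 2.65], [-2.68, 2.68]. Speed limits (rad/s): [2.57, 2.57, 3.01, 3.14, 3.14, 3.14].

INTERFACE

Orientations are given as a unit quaternion [w, x, y, z].
In Python, from workcell import telemetry, vision, hand_in, arm gives the robot as it stands.
- The arm moves only by the tool arm_command, never from a script. Its argument "plan" is a list of rows, each a list of 2 entries, a list of its own where there are three numbers: the shift along the world's x, y, z in units of 0.15 m (1.0 is 0.15 m), then the turn, a rotation vector about the world's x, y, z in units of pi/4 rad (1.0 is pi/4 rad). A call has 1 to 12 rows; each row is the pose to reach, as a shift and turn from the pose commanded when the call began; what a row does not reach only later rows make up. A row lasts 1/8 s, in which the tool goes at most 62.5 mm and 10.7 degrees, less where a joint would pass 70% of its speed; a pose out of reach is approached as far as the arm can. A call with a number of a shift or a turn outside -1 to 1 is refused whole. A call with a gripper value outside its range is refused whole. "claw" is the opening, from -1 (shut) to 1 (fully open), set as the call begins (left out, the last holds). The fingers move at their own pace and stop on an object; the grip force is fixed at half the most. Time passes only in rows, so rows that repeat a pose let the fingers close. It gives the time, the measured TCP pose, the force, the opening and the grip force at its end, in the units of the state.
- telemetry.read_state(): the state, without advancing time (a new reading comes with each control period).
- vision.camera(name): name is "scene" or "side" or "wrist"; returns a dict with "frame" (420x560x3 uint8, blue, green, red), "K" (3x3 intrinsics, pixels), "world_from_camera" (4x4, takes a point from camera to world coordinates); the wrist camera has in their place "hand_eye" (4x4, takes a point from camera to tool coordinates, whose origin is the TCP and whose axes are the flange's). Camera axes: x right, y down, z forward; pixel columns grow to the right and rows downward; lengths in m; the calibration is good to about 2 mm. The wrist camera is an equidistant fisheye: a pixel r from the principal point sees the ray r / f radians off the axis. A picture is of the moment at which its call begins: read the wrist's pose just before it. There is no depth.
- hand_in(): hands the job in; it is judged then, once.
The state is a dict: "t": time; "joints": joint angles; "joint_velocities": joint speeds; "joint_efforts": joint torques, N m; "eef_pos": TCP position; "orientation": TCP orientation; "contact_force": force on the tool from outside, world axes, zero at the start; "torque": the same for the moment, N m; "opening": opening from 0.0 (shut) to 1.0 (fully open); "grip_force": force on a finger pad.
Only numpy, scipy, OpenCV 4.12 (cv2) and the standard library are available. Lean on these libraries where they do the work, as an engineer would, in place of code of your own. Each camera call takes 0.05 s, during which the arm holds its last target. There are 200 camera calls.

## Working session

There is one attempt and no reset: what is moved stays moved. The work goes in short steps, Python scripts to look and compute and a tool call to move; the robot and the scene stay as the last step left them, time stands still between calls to the robot, and variables do not carry over. Pictures are saved under pics/ and viewed, at most 14 in all, crops included, and the job is handed in when it is done.

Besides the shell and the picture viewer there is one more tool, called after "Call:" as name([rows], argument=value, ...), one row to a line, values as JSON. arm_command: Moves the arm, as the interface text tells. Its arguments: {"type":"object","properties":{"plan":{"type":"array"},"claw":{"type":"number"}},"required":["plan"]}

```bash
mkdir -p pics; ls
cat > h.py <<'E'
import numpy as np, cv2
from workcell import telemetry, vision, arm
from scipy.spatial.transform import Rotation as R
def cam(n):
    s=telemetry.read_state(); c=vision.camera(n)
    if n=='wrist':
        q=s['orientation']; T=np.eye(4); T[:3,:3]=R.from_quat([q[1],q[2],q[3],q[0]]).as_matrix(); T[:3,3]=s['eef_pos']
        c['W']=T@c['hand_eye']
    else: c['W']=c['world_from_camera']
    c['fish']=n=='wrist'
    return c
def ray(c,u,v):
    K=c['K']; x=(u-K[0,2])/K[0,0]; y=(v-K[1,2])/K[1,1]
    if c['fish']:
        r=np.hypot(x,y); k=np.sin(r)/r if r>1e-9 else 1; d=np.array([x*k,y*k,np.cos(r)])
    else: d=np.array([x,y,1.])
    return c['W'][:3,3], c['W'][:3,:3]@d
def onz(c,u,v,z):
    o,d=ray(c,u,v); return o+d*(z-o[2])/d[2]
def proj(c,p):
    q=np.linalg.inv(c['W'])@np.append(p,1); q=q[:3]; K=c['K']
    if c['fish']:
        r=np.hypot(q[0],q[1]); t=np.arctan2(r,q[2]); x,y=q[:2]/max(r,1e-9)*t
    else: x,y=q[:2]/q[2]
    return np.array([x*K[0,0]+K[0,2], y*K[1,1]+K[1,2]])
E
python3 - <<'E'
from h import *
s=telemetry.read_state(); print({k:np.round(v,3).tolist() for k,v in s.items()})
import pickle
for n in ['scene','side','wrist']:
    c=cam(n); cv2.imwrite(f'pics/{n}0.png',c['frame']); pickle.dump(c,open(f'{n}0.pkl','wb')); print(n,c['K'].tolist(),np.round(c['W'],3).tolist())
E
```

```text
pics
{'t': 0.0, 'joints': [-0.126, 0.221, 1.528, 0.0, 1.395, -0.126], 'joint_velocities': [0.002, -0.001, 0.001, -0.002, -0.001, -0.001], 'joint_efforts': [-0.001, -49.691, -38.939, -0.0, 0.011, 0.0], 'eef_pos': [0.624, 0.0, 0.247], 'orientation': [-0.001, 0.707, 0.707, -0.001], 'contact_force': [-0.265, -0.636, 0.478], 'torque': [0.022, -0.063, -0.036], 'grip_force': 0.0, 'opening': 0.999}
scene [[418.1613772588576, 0.0, 288.23023455410544], [0.0, 418.1613772588576, 206.93142280913688], [0.0, 0.0, 1.0]] [[0.053, 0.75, -0.66, 1.332], [0.999, -0.034, 0.041, -0.094], [0.008, -0.661, -0.75, 0.915], [0.0, 0.0, 0.0, 1.0]]
side [[531.2386767798613, 0.0, 283.1994401989602], [0.0, 531.2386767798613, 207.61742078632318], [0.0, 0.0, 1.0]] [[0.861, -0.401, 0.313, 0.156], [-0.508, -0.663, 0.55, -0.813], [-0.013, -0.632, -0.775, 1.165], [0.0, 0.0, 0.0, 1.0]]
wrist [[325.19226210127806, 0.0, 278.86109157091926], [0.0, 325.19226210127806, 209.5834279974613], [0.0, 0.0, 1.0]] [[1.0, 0.001, -0.002, 0.625], [0.0, -0.951, -0.309, 0.08], [-0.003, 0.309, -0.951, 0.373], [0.0, 0.0, 0.0, 1.0]]
```

View pics/scene0.png

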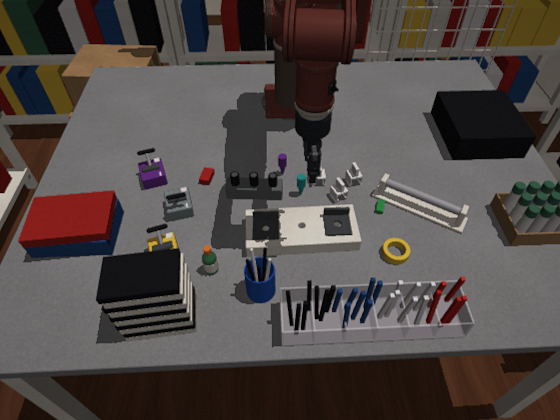

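View pics/side0.png

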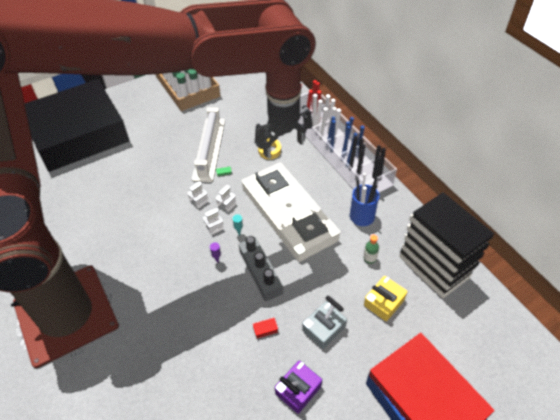

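View pics/wrist0.png

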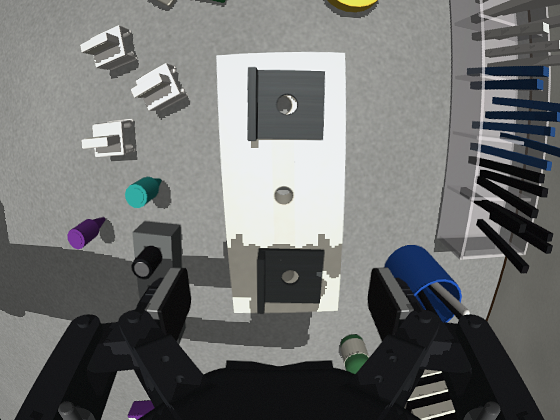

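Two brackets (holes 1 and 3; the middle is bare), three clips, three pins, grey isolator at scene (178,204) / side (325,322). Zooming in on the key regions.

Run:
```python
import cv2,numpy as np
a=cv2.imread('pics/scene0.png');b=cv2.imread('pics/side0.png')
f=lambda im,x,y,w,h:cv2.resize(im[y:y+h,x:x+w],(400,300),interpolation=cv2.INTER_CUBIC)
m=np.vstack([np.hstack([f(a,150,170,60,45),f(b,285,285,80,60)]),np.hstack([f(a,290,150,100,75),f(b,180,170,80,60)])])
cv2.imwrite('pics/m1.png',m)
```

```text
(no output)
```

View pics/m1.png

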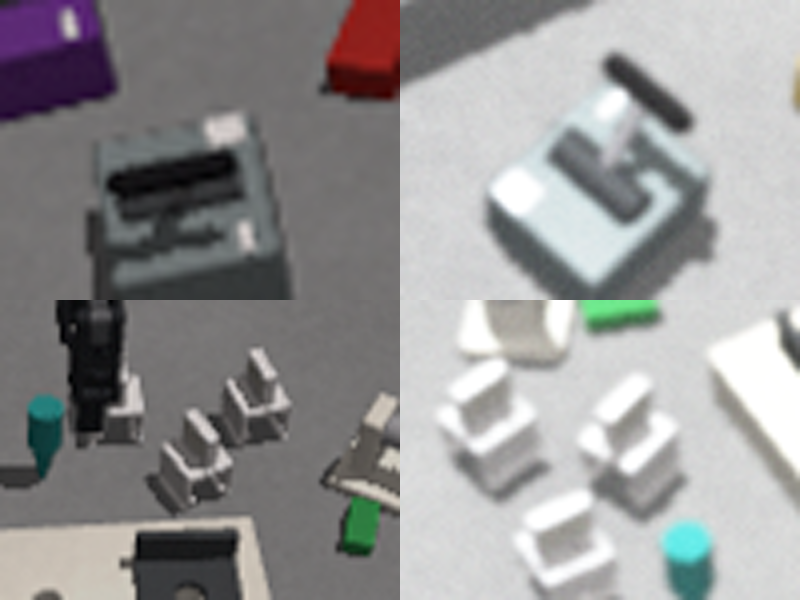

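```bash
cat >> h.py <<'E'
def tri(c1,p1,c2,p2):
    o1,d1=ray(c1,*p1);o2,d2=ray(c2,*p2)
    A=np.stack([d1,-d2],1);t=np.linalg.lstsq(A,o2-o1,rcond=None)[0]
    a,b=o1+t[0]*d1,o2+t[1]*d2
    return (a+b)/2,np.linalg.norm(a-b)
E
python3 - <<'E'
from h import *;import pickle
S,D,W=[pickle.load(open(n+'0.pkl','rb')) for n in('scene','side','wrist')]
print('toggle',tri(S,(175.8,195.8),D,(334.6,303.4)))
for p in [(490,190),(595,290),(705,180),(600,90)]:
    print('iso corner',onz(D,285+(p[0]-400)*.2,285+p[1]*.2,.042))
for p in [(612,62),(685,122)]: print('bar',onz(D,285+(p[0]-400)*.2,285+p[1]*.2,.085))
# scene iso top corners
for p in [(100,140),(250,112)]: print('S corner',onz(S,150+p[0]*.15,170+p[1]*.15,.042))
# wrist holes
for n,p in [('h1',(287,104)),('h2',(284,195)),('h3',(290,276))]: print(n,onz(W,*p,.046 if n!='h2' else .04))
for p in [(217,56),(344,52),(235,312),(339,310)]: print('beam c',onz(W,*p,.04))
# pins in side: grip tops z=.076
for p in [(250,242),(258,257),(268,274)]: print('pin side',onz(D,*p,.076))
for p in [(235,174),(254,174),(273,175)]: print('pin scene',onz(S,*p,.076))
# clips block tops z=.067 : side
for p in [(480,380),(636,400),(560,510)]: print('clip',onz(D,180+(p[0]-400)*.2,170+(p[1]-300)*.2,.067))
E
```

```text
toggle (array([ 0.54866989, -0.35009193,  0.08487161]), np.float64(0.0015132415288882622))
iso corner [ 0.47324075 -0.33720927  0.042     ]
iso corner [ 0.48771121 -0.4035771   0.042     ]
iso corner [ 0.56146105 -0.38415537  0.042     ]
iso corner [ 0.5456381  -0.31982039  0.042     ]
bar [ 0.54345499 -0.32942877  0.085     ]
bar [ 0.55471338 -0.37216635  0.085     ]
S corner [ 0.48736662 -0.39589115  0.042     ]
S corner [ 0.47340961 -0.33334574  0.042     ]
h1 [0.63171615 0.08323348 0.046     ]
h2 [ 0.62916186 -0.01213504  0.04      ]
h3 [ 0.63657594 -0.10676161  0.046     ]
beam c [0.5610894 0.1347512 0.04     ]
beam c [0.68950858 0.13923149 0.04      ]
beam c [ 0.56873264 -0.16364459  0.04      ]
beam c [ 0.69936229 -0.16102065  0.04      ]
pin side [ 0.46742654 -0.09336018  0.076     ]
pin side [ 0.46282758 -0.14345488  0.076     ]
pin side [ 0.45977331 -0.19882214  0.076     ]
pin scene [ 0.46159482 -0.19365302  0.076     ]
pin scene [ 0.46402809 -0.13925289  0.076     ]
pin scene [ 0.47056524 -0.08491435  0.076     ]
clip [0.43203927 0.15742767 0.067     ]
clip [0.49941664 0.09942548 0.067     ]
clip [0.42982461 0.05092711 0.067     ]
```

Toggle bar located at (0.549,-0.350,0.085), isolator yaw about 0.25 and leaning to its +x (on). Pushing it over with closed fingers.

Call:
arm_command([
  [[0, -0.33, 0], [0, 0, 0]],
  [[0, -0.67, 0], [0, 0, 0]],
  [[0, -1, 0], [0, 0, 0]],
  [[0, -1, 0], [0, 0, 0]],
], claw=-1)

```text
t: 0.65
eef_pos: [0.6244, -0.1536, 0.2477]
orientation: [-0.0, 0.709, 0.706, -0.001]
contact_force: [0.3, 0.6, -0.4]
opening: 0.145
grip_force: 0.0
```

Call:
arm_command([
  [[0, -0.33, 0], [0, 0, 0]],
  [[0, -0.67, 0], [0, 0, 0]],
  [[0, -1, 0], [0, 0, 0]],
  [[-0.3, -1, 0], [0, 0, 0]],
  [[-0.3, -1, 0], [0, 0, 0]],
])

```text
t: 1.27
eef_pos: [0.5773, -0.2992, 0.2457]
orientation: [-0.003, 0.708, 0.706, -0.001]
contact_force: [0.8, 0.3, -0.6]
opening: -0.004
grip_force: 0.0
```

Call:
arm_command([
  [[0, -0.3, 0], [0, 0, 0]],
  [[0, -0.3, -0.3], [0, 0, 0]],
  [[0, -0.3, -0.7], [0, 0, 0]],
  [[0, -0.3, -1], [0, 0, 0]],
  [[0, -0.3, -1], [0, 0, 0]],
  [[0, -0.3, -1], [0, 0, 0]],
])

```text
t: 2.02
eef_pos: [0.5818, -0.3452, 0.1008]
orientation: [0.002, 0.707, 0.707, 0.0]
contact_force: [0.3, -0.2, 0.2]
opening: -0.002
grip_force: 0.0
```

Call:
arm_command([
  [[0, 0, -0.04], [0, 0, 0]],
  [[-0.08, -0.02, -0.04], [0, 0, 0]],
  [[-0.15, -0.04, -0.04], [0, 0, 0]],
  [[-0.22, -0.06, -0.04], [0, 0, 0]],
  [[-0.3, -0.08, -0.04], [0, 0, 0]],
  [[-0.38, -0.1, -0.04], [0, 0, 0]],
  [[-0.42, -0.11, -0.04], [0, 0, 0]],
  [[-0.42, -0.11, -0.04], [0, 0, 0]],
  [[-0.1, -0.02, -0.04], [0, 0, 0]],
  [[0, 0, 0.3], [0, 0, 0]],
  [[0, 0, 1], [0, 0, 0]],
  [[0, 0, 1], [0, 0, 0]],
])

```text
t: 3.52
eef_pos: [0.5813, -0.3451, 0.2516]
orientation: [0.002, 0.707, 0.707, 0.0]
contact_force: [0.7, -0.9, 0.2]
opening: 0.001
grip_force: 0.0
```

Run:
```python
from h import *;import pickle
for n in ['scene','side','wrist']:
    c=cam(n); cv2.imwrite(f'pics/{n}1.png',c['frame']); pickle.dump(c,open(f'{n}1.pkl','wb'))
a=cv2.imread('pics/side1.png');b=cv2.imread('pics/wrist1.png')
f=lambda im,x,y,w,h,W,H:cv2.resize(im[y:y+h,x:x+w],(W,H),interpolation=cv2.INTER_CUBIC)
cv2.imwrite('pics/m2.png',np.vstack([f(a,180,170,80,60,400,300),f(a,285,285,80,60,400,300)]))
m=np.hstack([cv2.imread('pics/m2.png'),f(b,130,0,280,420,400,600)]);cv2.imwrite('pics/m2.png',m)
```

```text
(no output)
```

View pics/m2.png

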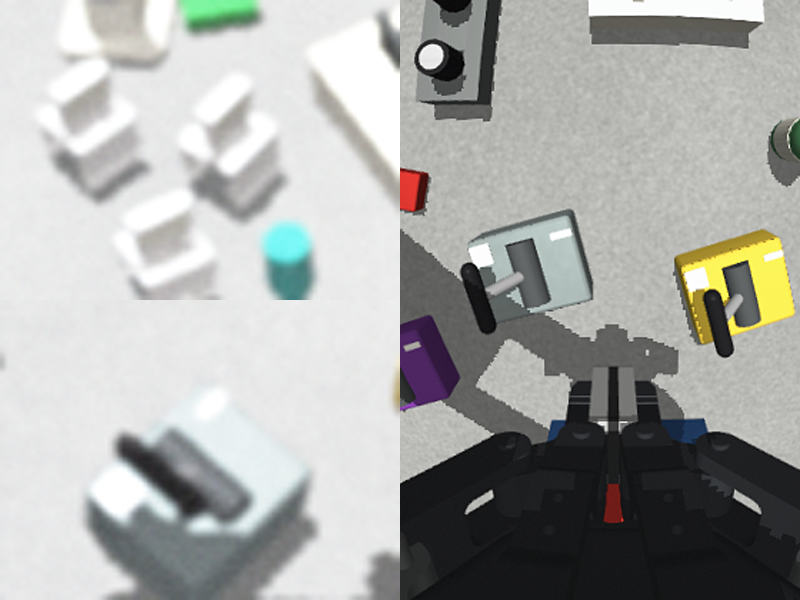

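Toggle now leans the other way: off. Now over the rack, turned a quarter turn.

Call:
arm_command([
  [[-0.2, 0.25, 0], [0, 0, 0.22]],
  [[-0.4, 0.5, 0], [0, 0, 0.44]],
  [[-0.6, 0.75, 0], [0, 0, 0.66]],
  [[-0.78, 1, 0], [0, 0, 0.88]],
  [[-0.78, 1, 0], [0, 0, 1]],
  [[-0.78, 1, 0], [0, 0, 1]],
], claw=-0.06)

```text
t: 4.42
eef_pos: [0.4623, -0.1942, 0.2469]
orientation: [-0.001, 0.383, 0.924, 0.0]
contact_force: [-0.3, -0.4, 0.9]
opening: 0.473
grip_force: 0.0
```

Call:
arm_command([
  [[0, 0.1, 0], [0, 0, 0.22]],
  [[0, 0.2, 0], [0, 0, 0.44]],
  [[0, 0.3, 0], [0, 0, 0.66]],
  [[0, 0.37, 0], [0, 0, 0.88]],
  [[0, 0.37, 0], [0, 0, 1]],
  [[0, 0.37, 0], [0, 0, 1]],
  [[0, 0.37, 0], [0, 0, 1]],
  [[0, 0.37, 0], [0, 0, 1]],
])

```text
t: 5.42
eef_pos: [0.463, -0.1397, 0.248]
orientation: [-0.0, 0.001, 1.0, 0.0]
contact_force: [0.3, 0.1, 0.0]
opening: 0.473
grip_force: 0.0
```

Run:
```python
from h import *;import pickle
c=cam('wrist'); cv2.imwrite('pics/wrist2.png',c['frame']); pickle.dump(c,open('wrist2.pkl','wb'))
```

```text
(no output)
```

View pics/wrist2.png

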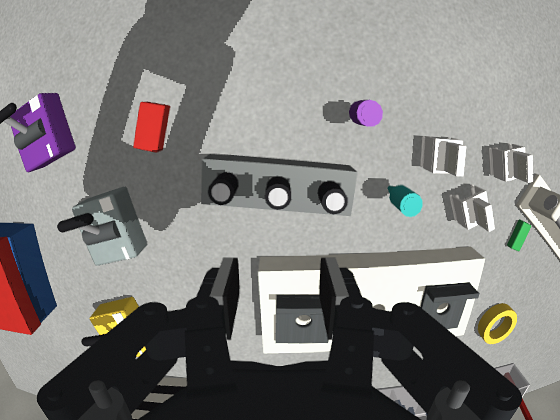

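Wrist view: three pins' tops at (222,190), (278,196), (334,202); brackets' holes seen at (304,320) and (443,308).

Run:
```python
from h import *;import pickle
c=pickle.load(open('wrist2.pkl','rb')); f=c['frame']
print(c['W'][:3,3])
g=f[165:225,195:360].astype(int)
for x0,x1 in [(250,305),(306,362)]:
    m=(f[165:225,x0:x1].min(2)>200).astype(np.uint8)
    n,l,s,ce=cv2.connectedComponentsWithStats(m); i=1+s[1:,4].argmax(); p=ce[i]+[x0,165]
    print(p,s[i],onz(c,*p,.076))
print(onz(c,222,190,.076))
for p in [(203,154),(356,169),(354,215),(202,203)]: print('rack',onz(c,*p,.04))
cv2.imwrite('pics/m3.png',np.vstack([cv2.resize(f[150:225,190:370],(720,300),interpolation=cv2.INTER_CUBIC),cv2.resize(f[240:315+40,380:500+156],(720,300),interpolation=cv2.INTER_CUBIC)]))
```

```text
[ 0.38368881 -0.13906834  0.37375724]
[277.49034749 196.52123552] [ 19  23  18  18 259] [ 0.46689322 -0.14052718  0.076     ]
[334.66141732 201.31889764] [ 20  28  18  18 254] [ 0.47164044 -0.08543751  0.076     ]
[ 0.46022341 -0.19349693  0.076     ]
rack [ 0.43013369 -0.21884002  0.04      ]
rack [ 0.44642177 -0.05733263  0.04      ]
rack [ 0.49797629 -0.05629093  0.04      ]
rack [ 0.48391331 -0.2231917   0.04      ]
```

View pics/m3.png

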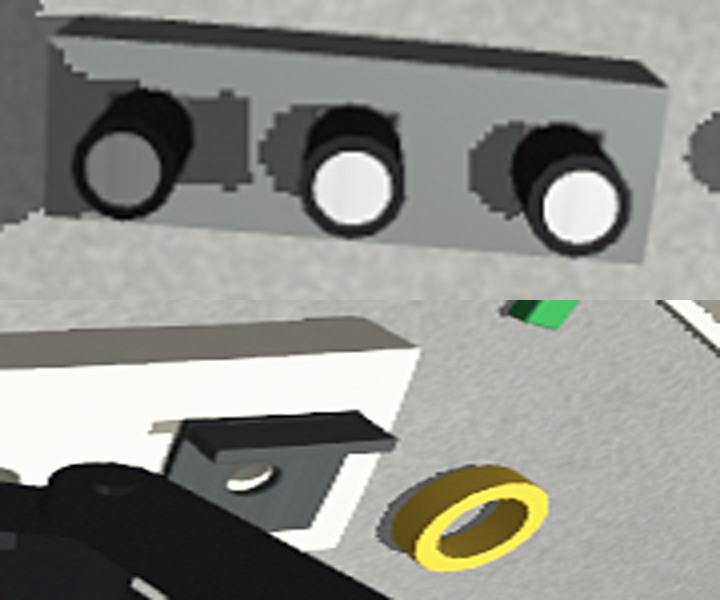

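Call:
arm_command([
  [[0.05, 0.35, 0], [0, 0, 0]],
  [[0.05, 0.35, -0.4], [0, 0, 0]],
  [[0.05, 0.35, -0.8], [0, 0, 0]],
  [[0.05, 0.35, -0.9], [0, 0, 0]],
  [[0.05, 0.35, -0.9], [0, 0, 0]],
  [[0.05, 0.35, -0.9], [0, 0, 0]],
])

```text
t: 6.22
eef_pos: [0.4725, -0.0879, 0.1159]
orientation: [0.002, 0.0, 1.0, -0.001]
contact_force: [0.6, -0.5, 0.3]
opening: 0.47
grip_force: 0.0
```

Run:
```python
from h import *;import pickle
c=cam('wrist'); cv2.imwrite('pics/wrist3.png',c['frame']); pickle.dump(c,open('wrist3.pkl','wb'));print(telemetry.read_state()['eef_pos'], arm.nose_length)
for p in [(.47,-.087,.076),(.483,-.087,.076),(.457,-.087,.076),(.470,-.100,.076)]: print(proj(c,p))
```

```text
[ 0.47251909 -0.08788005  0.11602162] 0.017
[279.66476932 248.85831975]
[279.64115454 269.19285317]
[279.68742977 227.26083622]
[256.48469544 248.77790368]
```

View pics/wrist3.png

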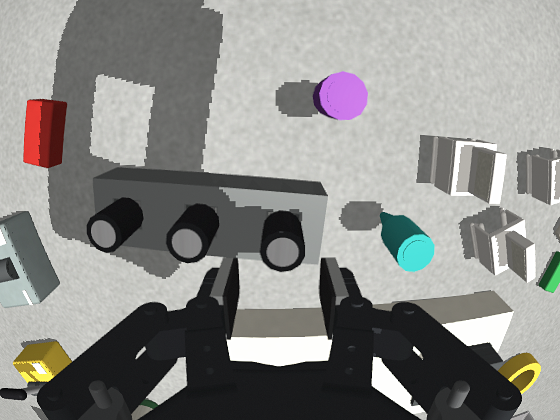

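Pin top at (283,251), on the predicted spot: pin centred under the jaws. Grasping.

Call:
arm_command([
  [[0, 0.01, -0.17], [0, 0, 0]],
  [[0, 0.01, -0.34], [0, 0, 0]],
  [[0, 0.01, -0.34], [0, 0, 0]],
  [[0, 0.01, -0.34], [0, 0, 0]],
])

```text
t: 6.78
eef_pos: [0.4718, -0.086, 0.0641]
orientation: [0.001, 0.0, 1.0, -0.0]
contact_force: [-0.5, -0.2, -0.4]
opening: 0.471
grip_force: 0.0
```

Call:
arm_command([
  [[0, 0, 0], [0, 0, 0]],
  [[0, 0, 0], [0, 0, 0]],
  [[0, 0, 0], [0, 0, 0]],
  [[0, 0, 0], [0, 0, 0]],
  [[0, 0, 0], [0, 0, 0]],
], claw=-1)

```text
t: 7.4
eef_pos: [0.4719, -0.086, 0.0643]
orientation: [0.001, -0.0, 1.0, -0.001]
contact_force: [-2.0, 0.7, 6.1]
opening: 0.283
grip_force: 58.5
```

Call:
arm_command([
  [[0, 0, 0.2], [0, 0, 0]],
  [[0, 0, 0.5], [0, 0, 0]],
  [[0, 0, 0.8], [0, 0, 0]],
  [[0.3, 0, 0.8], [0, 0, 0]],
  [[0.6, 0, 0.8], [0, 0, 0]],
  [[0.9, 0, 0.8], [0, 0, 0]],
  [[0.9, 0, 0.8], [0, 0, 0]],
  [[0.9, 0, 0.8], [0, 0, 0]],
])

```text
t: 8.4
eef_pos: [0.6048, -0.0854, 0.1822]
orientation: [-0.001, -0.0, 1.0, 0.0]
contact_force: [0.1, -0.2, -0.7]
opening: 0.288
grip_force: 59.3
```

Run:
```python
from h import *;import pickle
print(telemetry.read_state()['eef_pos'])
for n in ['scene','side','wrist']:
    c=cam(n); cv2.imwrite(f'pics/{n}4.png',c['frame']); pickle.dump(c,open(f'{n}4.pkl','wb'))
w=c['frame']
b=cv2.imread('pics/side4.png');a=cv2.imread('pics/scene4.png')
f=lambda im,x,y,w,h,W,H:cv2.resize(im[y:y+h,x:x+w],(W,H),interpolation=cv2.INTER_CUBIC)
cv2.imwrite('pics/m4.png',np.vstack([np.hstack([f(b,230,155,120,90,400,300),f(a,240,190,130,97,400,300)]),f(w,120,190,320,120,800,300)]))
```

```text
[ 0.6048343  -0.08536753  0.18217347]
```

View pics/m4.png

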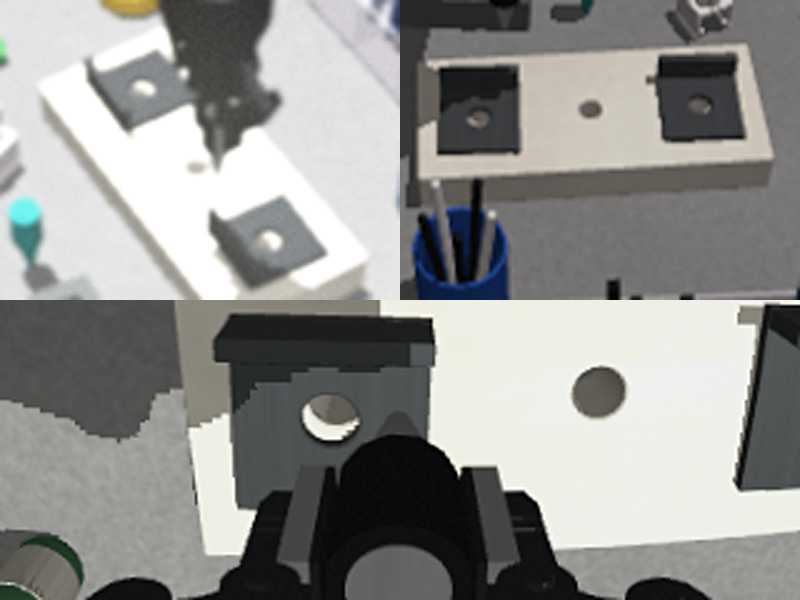

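Run:
```python
from h import *;import pickle
c=pickle.load(open('wrist4.pkl','rb'));f=c['frame'];W0=pickle.load(open('wrist0.pkl','rb'))
S,D=[pickle.load(open(n+'4.pkl','rb')) for n in('scene','side')]
print('pin top',onz(c,279.2,306,.182+.012))
def crop2(c,u,v,w,h):  # enlarge
    return cv2.resize(c['frame'][v-h:v+h,u-w:u+w],(400,300),interpolation=cv2.INTER_CUBIC)
def dark(c,u,v,z,w=16,thr=170):
    g=cv2.cvtColor(c['frame'],cv2.COLOR_BGR2GRAY)[v-w:v+w,u-w:u+w]; m=(g<thr).astype(np.uint8)
    n,l,s,ce=cv2.connectedComponentsWithStats(m); i=l[w,w]; p=ce[i]+[u-w,v-w]; print(p,s[i],onz(c,*p,z)[:2])
print('h2 w4');dark(c,360,227,.04)
print('h2 w0');dark(W0,284,195,.04)
print('h2 scene');dark(S,240+int(191*.325),190+int(108*.325),.04,8,130)
# side hole2 (crop 195,167)
print('h2 side',onz(D,230+196*.3,155+167*.3,.04))
for n,q in [('b3',(268,240)),('b1',(144,88))]: print(n,'side',onz(D,230+q[0]*.3,155+q[1]*.3,.046))
for n,q in [('b3',(480,118)),('b1',(701,105))]: print(n,'scene',onz(S,240+(q[0]-400)*.325,190+q[1]*.323,.046))
print('b3 w4',onz(c,252.4,237.2,.046))
im=np.vstack([np.hstack([crop2(W0,287,104,20,15),crop2(W0,290,276,20,15)]),np.hstack([crop2(c,252,237,20,15),crop2(D,310,225,20,15)])])
cv2.imwrite('pics/m5.png',im)
```

```text
pin top [ 0.60503522 -0.08482119  0.194     ]
h2 w4
[359.10541311 226.42165242] [  5   5  21  21 351] [ 0.6279687 -0.0126868]
h2 w0
[283.36296296 194.79259259] [  6   7  19  18 270] [ 0.62848429 -0.01190766]
h2 scene
[301.5 225. ] [ 4  6  8  5 28] [ 0.62890466 -0.01362603]
h2 side [ 0.6279048  -0.01514343  0.04      ]
b3 side [ 0.63565028 -0.11313001  0.046     ]
b1 side [0.63231183 0.07815889 0.046     ]
b3 scene [ 0.63991639 -0.10894688  0.046     ]
b1 scene [0.63452909 0.08326682 0.046     ]
b3 w4 [ 0.63554033 -0.10818326  0.046     ]
```

View pics/m5.png

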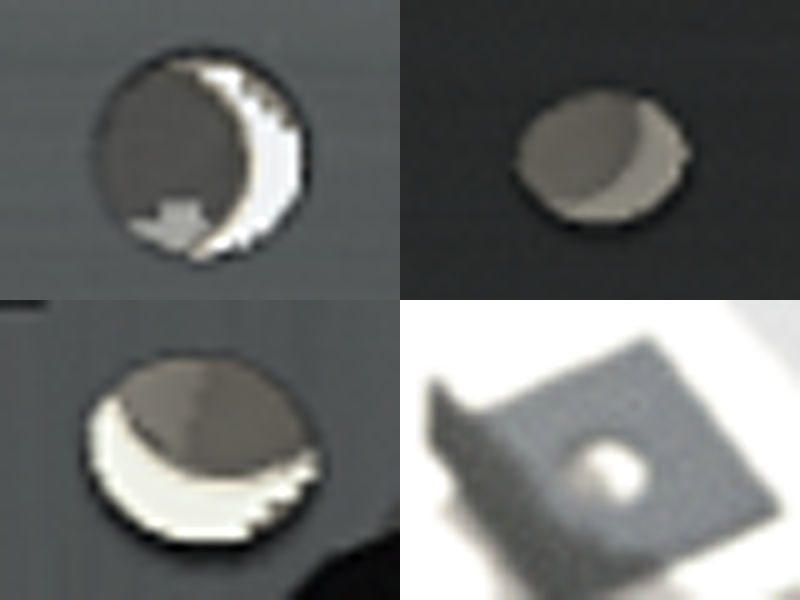

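Call:
arm_command([
  [[0.1, -0.1, 0], [0, 0, 0]],
  [[0.19, -0.15, 0], [0, 0, 0]],
  [[0.19, -0.15, -0.25], [0, 0, 0]],
  [[0.19, -0.15, -0.4], [0, 0, 0]],
  [[0.19, -0.15, -0.44], [0, 0, 0]],
  [[0.19, -0.15, -0.44], [0, 0, 0]],
  [[0.19, -0.15, -0.44], [0, 0, 0]],
])

```text
t: 9.43
eef_pos: [0.6349, -0.1083, 0.1181]
orientation: [0.001, 0.0, 1.0, -0.0]
contact_force: [0.3, -0.2, -0.4]
opening: 0.284
grip_force: 59.3
```

Run:
```python
from h import *;import pickle
p=[]
for n in range(3):
    c=cam('wrist'); p.append(telemetry.read_state()['eef_pos'])
print(np.round(p,4)); pickle.dump(c,open('wrist5.pkl','wb')); S=cam('scene');f=c['frame']
g=lambda im,x,y,w,h,W,H:cv2.resize(im[y:y+h,x:x+w],(W,H),interpolation=cv2.INTER_CUBIC)
cv2.imwrite('pics/m6.png',np.vstack([g(f,180,190,200,113,533,300),g(S['frame'],230,190,107,60,533,300)]))
```

```text
[[ 0.6349 -0.1083  0.1181]
 [ 0.6348 -0.1082  0.1179]
 [ 0.6347 -0.1082  0.1176]]
```

View pics/m6.png

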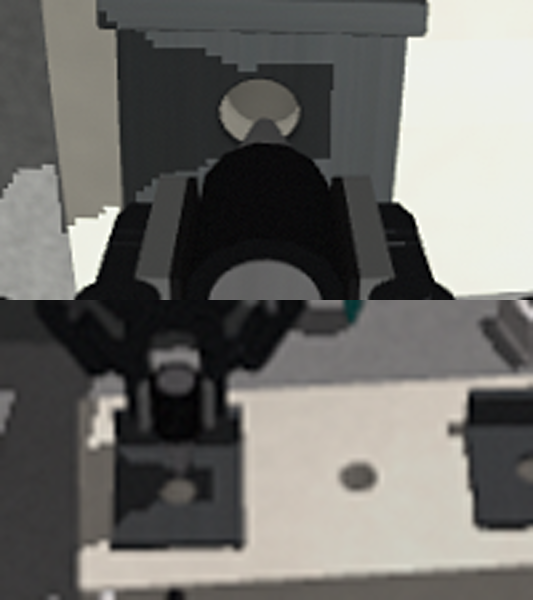

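Run:
```python
from h import *;import pickle
c=pickle.load(open('wrist5.pkl','rb'))
for u,v in [(180+219*.375,231),(180+300*.375,231),(277.5,190+78*.377),(277.5,190+141*.377)]: print(np.round(onz(c,u,v,.046),4))
print('tip',np.round(onz(c,180+266*.375,190+121*.377,.0578),4), 'proj of tcp-axis tip',proj(c,(.6347,-.1082,.0576)))
print('beam hole right/left/bottom edge', [np.round(onz(c,180+x*.375,190+y*.377,.04),4) for x,y in [(228,100),(293,105),(262,118)]])
```

```text
[ 0.6344 -0.1188  0.046 ]
[ 0.6343 -0.0989  0.046 ]
[ 0.6263 -0.1087  0.046 ]
[ 0.643  -0.1087  0.046 ]
tip [ 0.6327 -0.1072  0.0578] proj of tcp-axis tip [278.20660222 238.48535632]
beam hole right/left/bottom edge [array([ 0.6344, -0.1168,  0.04  ]), array([ 0.6357, -0.1004,  0.04  ]), array([ 0.6393, -0.1082,  0.04  ])]
```

Call:
arm_command([
  [[-0.012, -0.006, -0.02], [0, 0, 0]],
  [[-0.012, -0.006, -0.06], [0, 0, 0]],
  [[-0.012, -0.006, -0.09], [0, 0, 0]],
  [[-0.012, -0.006, -0.12], [0, 0, 0]],
  [[-0.015, -0.006, -0.14], [0, 0, 0]],
  [[-0.015, -0.006, -0.14], [0, 0, 0]],
])

```text
t: 10.38
eef_pos: [0.6318, -0.1089, 0.0951]
orientation: [0.0, 0.0, 1.0, 0.0]
contact_force: [-0.2, -1.0, -1.3]
opening: 0.285
grip_force: 59.4
```

Call:
arm_command([
  [[-0.005, 0, -0.02], [0, 0, 0]],
  [[-0.005, 0, -0.04], [0, 0, 0]],
  [[-0.005, 0, -0.06], [0, 0, 0]],
  [[-0.005, 0, -0.08], [0, 0, 0]],
  [[-0.005, 0, -0.08], [0, 0, 0]],
])

```text
t: 11.0
eef_pos: [0.6321, -0.1092, 0.0841]
orientation: [0.001, -0.0, 1.0, -0.0]
contact_force: [3.8, -0.3, 3.7]
opening: 0.283
grip_force: 59.7
```

Call:
arm_command([
  [[0, 0, -0.03], [0, 0, 0]],
  [[0, 0, -0.06], [0, 0, 0]],
  [[0, 0, -0.08], [0, 0, 0]],
  [[0, 0, -0.1], [0, 0, 0]],
  [[0, 0, -0.1], [0, 0, 0]],
])

```text
t: 11.62
eef_pos: [0.6302, -0.1087, 0.0702]
orientation: [-0.001, -0.0, 1.0, 0.0]
contact_force: [-6.6, 2.2, 18.2]
opening: 0.285
grip_force: 61.8
```

Call:
arm_command([
  [[0.004, 0, -0.01], [0, 0, 0]],
  [[0.004, 0, -0.016], [0, 0, 0]],
  [[0.004, 0, -0.016], [0, 0, 0]],
])

```text
t: 12.0
eef_pos: [0.6304, -0.1087, 0.07]
orientation: [-0.002, -0.0, 1.0, 0.0]
contact_force: [-15.1, 3.4, 32.0]
opening: 0.286
grip_force: 63.2
```

Call:
arm_command([
  [[0, 0, 0.01], [0, 0, 0]],
  [[0, 0, 0.01], [0, 0, 0]],
  [[0, 0, 0.01], [0, 0, 0]],
  [[0, 0, 0.1], [0, 0, 0]],
  [[0, 0, 0.4], [0, 0, 0]],
  [[0, 0, 0.8], [0, 0, 0]],
  [[-0.3, 0, 1], [0, 0, 0]],
  [[-0.6, 0, 1], [0, 0, 0]],
  [[-1, -0.1, 1], [0, 0, 0]],
  [[-1, -0.2, 1], [0, 0, 0]],
  [[-1, -0.2, 1], [0, 0, 0]],
], claw=-0.06)

```text
t: 13.38
eef_pos: [0.4823, -0.14, 0.2173]
orientation: [0.001, 0.001, 1.0, -0.001]
contact_force: [0.1, 0.4, -0.5]
opening: 0.469
grip_force: 0.0
```

Run:
```python
from h import *;import pickle
c=cam('wrist'); pickle.dump(c,open('wrist6.pkl','wb')); f=c['frame'];print(telemetry.read_state()['eef_pos'])
S=cam('scene')['frame'];D=cam('side')['frame']
g=lambda im,x,y,w,h,W,H:cv2.resize(im[y:y+h,x:x+w],(W,H),interpolation=cv2.INTER_CUBIC)
cv2.imwrite('pics/m7.png',np.hstack([g(f,0,0,560,420,480,360),np.vstack([g(S,230,190,140,79,320,180),g(D,240,160,107,60,320,180)])]))
m=(f.min(2)>190).astype(np.uint8); n,l,s,ce=cv2.connectedComponentsWithStats(m)
for i in range(1,n):
    if 60<s[i,4]<800: print(s[i],ce[i],np.round(onz(c,*ce[i],.076),4))
```

```text
[ 0.48285972 -0.13960603  0.21725916]
[ 13  79  11  18 122] [17.73770492 87.6557377 ] [ 0.3585 -0.4064  0.076 ]
[448 123  37  41 516] [468.12015504 143.0251938 ] [0.4254 0.0346 0.076 ]
[522 138  12  34 131] [524.9389313 156.5648855] [0.433  0.1113 0.076 ]
[547 143  13  36 253] [551.35177866 162.40711462] [0.4361 0.1561 0.076 ]
[209 169  15  14 100] [217.51 174.75] [ 0.4587 -0.1916  0.076 ]
[268 174  21  21 330] [278.01515152 183.67272727] [ 0.4668 -0.1404  0.076 ]
[489 181  16  12  88] [498.92045455 186.625     ] [0.4658 0.0799 0.076 ]
[479 192  16  31 156] [484.43589744 209.23717949] [0.4895 0.0655 0.076 ]
[504 195  10  30 188] [508.43617021 209.80851064] [0.4902 0.0993 0.076 ]
[536 199  24  33 197] [549.79695431 213.93908629] [0.4952 0.1703 0.076 ]
[452 298  38  42 454] [474.0814978  322.34361233] [0.6317 0.0934 0.076 ]
[100 314  14  11  98] [106.34693878 318.98979592] [ 0.6213 -0.3373  0.076 ]
[302 334  16  12 160] [309.4875  339.78125] [ 0.6353 -0.1074  0.076 ]
```

View pics/m7.png

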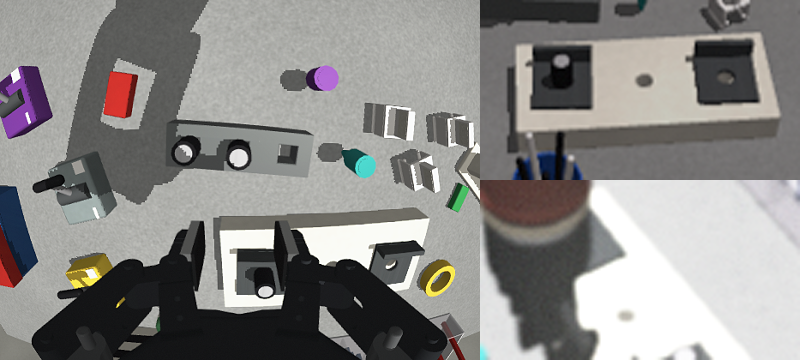

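Pin stands home in bracket 3. Fetching the middle pin for bracket 1.

Call:
arm_command([
  [[-0.107, -0.005, 0], [0, 0, 0]],
  [[-0.107, -0.005, -0.35], [0, 0, 0]],
  [[-0.107, -0.005, -0.7], [0, 0, 0]],
  [[-0.107, -0.005, -0.85], [0, 0, 0]],
  [[-0.107, -0.005, -1], [0, 0, 0]],
  [[-0.107, -0.005, -1], [0, 0, 0]],
  [[-0.107, -0.005, -1], [0, 0, 0]],
])

```text
t: 14.4
eef_pos: [0.4666, -0.1397, 0.0666]
orientation: [0.0, -0.0, 1.0, -0.0]
contact_force: [-0.2, -0.4, 0.3]
opening: 0.471
grip_force: 0.0
```

Call:
arm_command([
  [[0, 0, -0.02], [0, 0, 0]],
  [[0, 0, -0.02], [0, 0, 0]],
  [[0, 0, -0.02], [0, 0, 0]],
])

```text
t: 14.78
eef_pos: [0.4657, -0.1398, 0.0633]
orientation: [0.0, 0.0, 1.0, -0.0]
contact_force: [-0.2, 0.5, 0.9]
opening: 0.47
grip_force: 0.0
```

Call:
arm_command([
  [[0, 0, 0], [0, 0, 0]],
  [[0, 0, 0], [0, 0, 0]],
  [[0, 0, 0], [0, 0, 0]],
  [[0, 0, 0], [0, 0, 0]],
  [[0, 0, 0], [0, 0, 0]],
], claw=-1)

```text
t: 15.4
eef_pos: [0.4658, -0.1398, 0.0634]
orientation: [0.0, 0.0, 1.0, -0.0]
contact_force: [-1.3, 1.3, 5.0]
opening: 0.288
grip_force: 58.7
```

Call:
arm_command([
  [[0, 0, 0.2], [0, 0, 0]],
  [[0, 0, 0.5], [0, 0, 0]],
  [[0, 0, 0.8], [0, 0, 0]],
  [[0.3, 0.3, 0.8], [0, 0, 0]],
  [[0.6, 0.6, 0.8], [0, 0, 0]],
  [[0.9, 0.9, 0.8], [0, 0, 0]],
  [[0.9, 1, 0.8], [0, 0, 0]],
  [[0.9, 1, 0.8], [0, 0, 0]],
  [[0.9, 1, 0.8], [0, 0, 0]],
])

```text
t: 16.52
eef_pos: [0.5996, 0.0094, 0.1826]
orientation: [-0.0, 0.0, 1.0, -0.0]
contact_force: [-0.9, -0.4, -1.4]
opening: 0.288
grip_force: 59.8
```

Call:
arm_command([
  [[0, 0.25, 0], [0, 0, 0]],
  [[0.13, 0.5, -0.1], [0, 0, 0]],
  [[0.13, 0.5, -0.44], [0, 0, 0]],
  [[0.13, 0.5, -0.44], [0, 0, 0]],
  [[0.13, 0.5, -0.44], [0, 0, 0]],
  [[0.13, 0.5, -0.44], [0, 0, 0]],
])

```text
t: 17.27
eef_pos: [0.6216, 0.0844, 0.1197]
orientation: [0.002, 0.001, 1.0, -0.0]
contact_force: [0.4, -0.2, -1.0]
opening: 0.291
grip_force: 59.9
```

Run:
```python
from h import *;import pickle
c=cam('wrist'); pickle.dump(c,open('wrist7.pkl','wb')); f=c['frame'];print(telemetry.read_state()['eef_pos'])
g=lambda im,x,y,w,h,W,H:cv2.resize(im[y:y+h,x:x+w],(W,H),interpolation=cv2.INTER_CUBIC)
cv2.imwrite('pics/m8.png',g(f,200,190,160,120,800,600))
```

```text
[0.62151581 0.08462542 0.11953555]
```

View pics/m8.png

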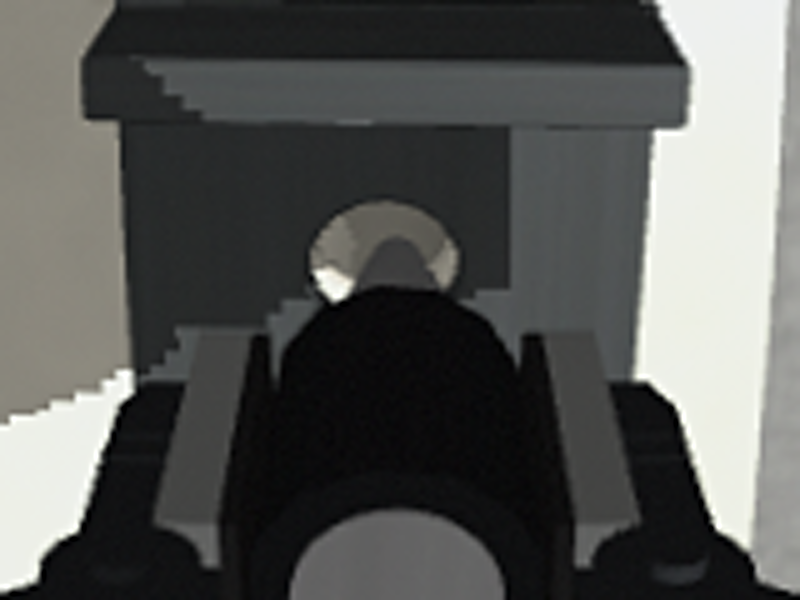

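Run:
```python
from h import *;import pickle
c=pickle.load(open('wrist7.pkl','rb'));q=lambda x,y,z:np.round(onz(c,200+x/5,190+y/5,z),4)
print('rim L,R,top',q(308,262,.046),q(460,262,.046),q(384,199,.046)); print('tip',q(399,236,.0595))
print('beam hole',q(318,258,.04),q(447,245,.04))
W=pickle.load(open('wrist2.pkl','rb'));print('b1 from w2',np.round(onz(W,443,308,.046),4))
```

```text
rim L,R,top [0.6302 0.0733 0.046 ] [0.6302 0.0937 0.046 ] [0.6211 0.0835 0.046 ]
tip [0.6207 0.0855 0.0595]
beam hole [0.6323 0.0744 0.04  ] [0.6303 0.0921 0.04  ]
b1 from w2 [0.6297 0.0823 0.046 ]
```

Call:
arm_command([
  [[0.037, -0.017, 0], [0, 0, 0]],
  [[0.037, -0.017, -0.06], [0, 0, 0]],
  [[0.037, -0.017, -0.1], [0, 0, 0]],
  [[0.037, -0.017, -0.13], [0, 0, 0]],
  [[0.033, -0.017, -0.15], [0, 0, 0]],
  [[0.03, -0.017, -0.17], [0, 0, 0]],
  [[0.03, -0.017, -0.17], [0, 0, 0]],
])

```text
t: 18.2
eef_pos: [0.6248, 0.0828, 0.0916]
orientation: [0.0, -0.0, 1.0, -0.0]
contact_force: [1.4, -0.1, -0.6]
opening: 0.283
grip_force: 59.9
```

Call:
arm_command([
  [[0, 0, -0.02], [0, 0, 0]],
  [[0, 0, -0.04], [0, 0, 0]],
  [[0, 0, -0.06], [0, 0, 0]],
  [[0, 0, -0.08], [0, 0, 0]],
  [[0, 0, -0.08], [0, 0, 0]],
])

```text
t: 18.82
eef_pos: [0.624, 0.0828, 0.0788]
orientation: [-0.001, 0.0, 1.0, -0.0]
contact_force: [1.4, 0.0, 0.1]
opening: 0.283
grip_force: 60.0
```

Call:
arm_command([
  [[0, 0, -0.02], [0, 0, 0]],
  [[0, 0, -0.04], [0, 0, 0]],
  [[0, 0, -0.06], [0, 0, 0]],
  [[0, 0, -0.07], [0, 0, 0]],
  [[0, 0, -0.07], [0, 0, 0]],
])

```text
t: 19.45
eef_pos: [0.6241, 0.0828, 0.0694]
orientation: [-0.001, -0.0, 1.0, -0.0]
contact_force: [-2.5, -0.4, 6.2]
opening: 0.284
grip_force: 61.2
```

Call:
arm_command([
  [[0, 0, -0.01], [0, 0, 0]],
  [[0, 0, -0.02], [0, 0, 0]],
  [[0, 0, -0.02], [0, 0, 0]],
])

```text
t: 19.82
eef_pos: [0.6243, 0.0828, 0.0693]
orientation: [-0.001, -0.0, 1.0, -0.0]
contact_force: [-10.4, -1.0, 23.3]
opening: 0.283
grip_force: 62.7
```

Call:
arm_command([
  [[0, 0, 0.015], [0, 0, 0]],
  [[0, 0, 0.015], [0, 0, 0]],
  [[0, 0, 0.015], [0, 0, 0]],
  [[0, 0, 0.1], [0, 0, 0]],
  [[0, 0, 0.4], [0, 0, 0]],
  [[0, 0, 0.8], [0, 0, 0]],
  [[-0.3, 0.1, 1], [0, 0, 0]],
  [[-0.6, 0.2, 1], [0, 0, 0]],
  [[-0.9, 0.3, 1], [0, 0, 0]],
  [[-1, 0.3, 1], [0, 0, 0]],
  [[-1, 0.3, 1], [0, 0, 0]],
], claw=-0.06)

```text
t: 21.2
eef_pos: [0.4746, 0.1278, 0.2167]
orientation: [0.001, -0.0, 1.0, -0.0]
contact_force: [0.6, -0.5, -0.1]
opening: 0.47
grip_force: 0.0
```

Run:
```python
from h import *;import pickle
c=cam('wrist'); pickle.dump(c,open('wrist8.pkl','wb')); f=c['frame'];print(telemetry.read_state()['eef_pos'])
S=cam('scene');pickle.dump(S,open('scene8.pkl','wb'));D=cam('side');pickle.dump(D,open('side8.pkl','wb'))
g=lambda im,x,y,w,h,W,H:cv2.resize(im[y:y+h,x:x+w],(W,H),interpolation=cv2.INTER_CUBIC)
cv2.imwrite('pics/m9.png',np.vstack([g(f,120,50,440,220,800,400),np.hstack([g(S['frame'],300,150,180,90,400,200),g(S['frame'],230,190,140,70,400,200)])]))
```

```text
[0.47540985 0.12760852 0.21674438]
```

View pics/m9.png

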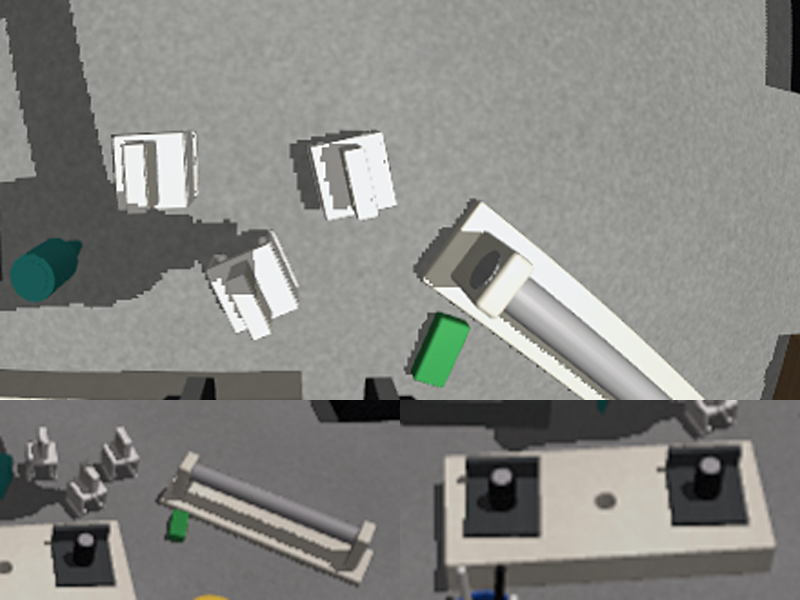

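Both pins stand home in their brackets; clips lie at wrist crop (140,175), (362,182), (250,310), and the tube runs off to lower right with one post top near (505,285). From here I measure numerically.

Run:
```python
from h import *;import pickle
c,S,D,D0=[pickle.load(open(n+'.pkl','rb')) for n in('wrist8','scene8','side8','side0')]
q=lambda x,y,z:onz(c,120+x/1.818,50+y/1.818,z)
print('postL w',q(505,283,.066)); print('postL,R scene',onz(S,385.5,177,.066),onz(S,465,207,.066))
a,b=q(515,280,.055),q(650,395,.055);print('tube',a,b,np.arctan2(b[1]-a[1],b[0]-a[0]))
for n,cs in dict(A=[(122,143),(146,142),(148,208),(126,210)],B=[(343,150),(362,145),(380,212),(360,220)],C=[(230,293),(250,286),(272,332),(250,340)]).items():
    P=np.array([q(*p,.067) for p in cs])[:,:2]; d=P[2]+P[3]-P[0]-P[1]
    print(n,P.mean(0).round(4),'yaw',np.arctan2(d[1],d[0]).round(3),'len',np.linalg.norm(d)/2,np.linalg.norm(P[1]-P[0]))
# mask-based tube: side0 low-chroma grey tube? print post components in scene: bright blobs
```

```text
postL w [0.48099992 0.23908206 0.066     ]
postL,R scene [0.48313016 0.24021986 0.066     ] [0.60781965 0.43262352 0.066     ]
tube [0.48271954 0.24915896 0.055     ] [0.55840782 0.35801707 0.055     ] 0.9632364244154162
A [0.4275 0.0551] yaw -0.001 len 0.03219411532626314 0.01186156828215176
B [0.4313 0.1623] yaw 0.273 len 0.03376464024991916 0.009192051854322654
C [0.4967 0.1093] yaw 0.384 len 0.02656190813828275 0.010587017286861697
```

Call:
arm_command([
  [[0.15, -0.137, 0], [0, 0, 0.2]],
  [[0.15, -0.137, -0.3], [0, 0, 0.4]],
  [[0.15, -0.137, -0.6], [0, 0, 0.51]],
  [[0.15, -0.137, -0.8], [0, 0, 0.51]],
  [[0.15, -0.137, -0.8], [0, 0, 0.51]],
  [[0.15, -0.137, -0.8], [0, 0, 0.51]],
])

```text
t: 22.1
eef_pos: [0.4984, 0.107, 0.097]
orientation: [0.001, -0.199, 0.98, -0.0]
contact_force: [0.3, 0.5, 0.4]
opening: 0.47
grip_force: 0.0
```

Run:
```python
from h import *;import pickle
print(telemetry.read_state()['eef_pos'])
c=cam('wrist'); pickle.dump(c,open('wrist9.pkl','wb')); f=c['frame']
p=proj(c,(.498,.107,.067));print(p)
g=cv2.cvtColor(f,cv2.COLOR_BGR2GRAY)
for v in range(int(p[1])-45,int(p[1])+60,6): print(v,' '.join('%3d'%x for x in g[v,210:350:5]))
```

```text
[0.49844086 0.10704998 0.09700611]
[278.03143158 259.9512785 ]
214  78  78  79  80  79  80  83  79  73 135 136 136 136  95  96  97  90 136 135 135 136 149 158 150 152 146 155 149
220  79  80  80  73 155 159 160  82  70 136 135 135 135  96  96  97  95 135 136 136 136 151 145 147 152 158 148 147
226  76  90 156 150 154 149 134  79  75 136 135 136 136 136 135 136 136 136 136 136 136 153 152 149 149 148 149 156
232 150 156 154 150 154 151 153  79  78 135 135 135 136 136 135 135 135 136 136 135 135 149 145 144 154 147 154 154
238 150 149 152 148 150 147 154 153 159 136 135 135 135 135 134 136 134 135 136 134 134 152 152 153 146 146 154 149
244 152 146 150 153 155 156 150 154 157 244 138 135 136 134 135 135 134 133 241 240 241 153 149 151 149 150 154 155
250 145 153 154 152 153 152 152 146 146 240 140 135 136 134 135 135 133 240 240 240 241 157 153 150 150 154 149 153
256 151 152 152 153 155 161 157 150 153 241 240 240 242 132 135 135 133 240 240 240 242 157 147 156 156 154 147 154
262 157 147 148  67  70  12 153 147 150 150 145 149 152 133 136 135 134 143 143 145 145 150 108  12  68  67 1
[... 350 characters left out ...]
  15
286  18  69  68  24  12  14  87 108 149 154 150 151 146 152 148 152 148 154 151 148 151 156   5  10  15  69  68  62
292  17  68  68  12   9  12  88  94  91  92  94  89 161 147 149 156 156 150 157 147 150 152   6  11   9  54  68  69
298  16  66  96  21  11  10  95  93  92  92  92  93  92  93  86 157 160 149 148 153 144 150  27  12  10  31  97  10
304  18  16  86  21   7  12  93  93  93  93  93  94  93  92  92 152 145 154 151 154 150 157 157  12   7  58  16  16
310  16  16  18  23  11   7  92  92  92  93  91  91  93  93  91 148 149 153 154 150 155 147 151   8  14  11  17  17
316  19  17  18  23  13 212 245  97  91  95  93  93  92  92  90 156 139 148 148 156 147 151 150   9  19  11  17  16
```

Call:
arm_command([
  [[-0.03, 0.005, 0], [0, 0, 0]],
  [[-0.03, 0.005, -0.12], [0, 0, 0]],
  [[-0.03, 0.005, -0.245], [0, 0, 0]],
  [[-0.03, 0.005, -0.245], [0, 0, 0]],
  [[-0.03, 0.005, -0.245], [0, 0, 0]],
])

```text
t: 22.78
eef_pos: [0.4926, 0.108, 0.0592]
orientation: [0.0, -0.199, 0.98, -0.0]
contact_force: [1.0, 1.4, -0.2]
opening: 0.47
grip_force: 0.0
```

Call:
arm_command([
  [[0, 0, 0], [0, 0, 0]],
  [[0, 0, 0], [0, 0, 0]],
  [[0, 0, 0], [0, 0, 0]],
  [[0, 0, 0], [0, 0, 0]],
  [[0, 0, 0], [0, 0, 0]],
  [[0, 0, 0], [0, 0, 0]],
], claw=-1)

```text
t: 23.52
eef_pos: [0.4931, 0.108, 0.0597]
orientation: [0.001, -0.199, 0.98, -0.0]
contact_force: [0.7, -0.9, 5.9]
opening: 0.102
grip_force: 61.6
```

Call:
arm_command([
  [[0, 0, 0.2], [0, 0, 0]],
  [[0, 0, 0.5], [0, 0, 0]],
  [[0, 0, 0.9], [0, 0, 0]],
  [[0, 0, 1], [0, 0, 0.2]],
  [[0, 0, 1], [0, 0, 0.4]],
  [[0, 0, 1], [0, 0, 0.6]],
  [[0, 0, 1], [0, 0, 0.77]],
  [[0, 0, 1], [0, 0, 0.77]],
])

```text
t: 24.52
eef_pos: [0.4919, 0.108, 0.2083]
orientation: [-0.001, -0.481, 0.877, 0.0]
contact_force: [-0.2, 0.8, -1.2]
opening: 0.113
grip_force: 60.7
```

Call:
arm_command([
  [[0.05, 0.3, 0], [0, 0, 0]],
  [[0.1, 0.6, 0], [0, 0, 0]],
  [[0.15, 0.9, 0], [0, 0, 0]],
  [[0.15, 1, 0], [0, 0, 0]],
  [[0.15, 1, 0], [0, 0, 0]],
  [[0.15, 1, 0], [0, 0, 0]],
])

```text
t: 25.28
eef_pos: [0.5148, 0.2568, 0.2088]
orientation: [-0.001, -0.481, 0.877, -0.0]
contact_force: [-0.3, 0.1, -1.1]
opening: 0.103
grip_force: 60.7
```

Run:
```python
from h import *;import pickle
s=telemetry.read_state();print(s['eef_pos'],s['orientation'],s['opening'],s['grip_force'])
c=cam('wrist'); pickle.dump(c,open('wrist10.pkl','wb')); f=c['frame']
g=cv2.cvtColor(f,cv2.COLOR_BGR2GRAY)
print(proj(c,(.482,.24,.066)),proj(c,(.5455,.3364,.05)),proj(c,(.608,.4326,.066)))
for v in range(10,330,10): print(v,' '.join('%3d'%x for x in g[v,180:390:6]))
```

```text
[0.51482769 0.25681475 0.20879348] [-5.25853113e-04 -4.81151243e-01  8.76637410e-01 -2.37123266e-04] 0.10269190710972283 60.705134868621826
[300.44321406 164.38645593] [295.03334074 276.61528156] [292.08075767 368.46661975]
10  77  74  76  89 147 149 142 140 140 143 149  90  75  78  75  72  75  76  75  78 149 144 146 148 152 153 150 152 153 151 152 154 153 151 155
20  78  78  80  75  74  73 152 139 147 144  77  81  76  80  75  72  77  76  72 150 144 152 152 155 144 146 148 150 154 151 151 152 151 153 148
30  78  75  76  77  74  78  74  77  71  72  77  76  73  77  77  76  76  80 148 156 145 148 154 149 155 153 154 150 152 152 151 152 145 149 155
40  77  79  79  74  76  80  71  72  74  74  75  73  75  79  78  75 152  76  73 239 139 133 238 149 148 155 149 149 152 158 157 154 154 150 151
50  78  74  74  78  76  79  78  75  76  78  75  78  76  78  72  70  71 240 137 138 238 238 241 241 155 156 154 159 155 154 152 153 151 152 153
60  75  77  77  75  72  77  78  78  75  72  77  77  74  74 154 244 229 139 242 238 239 235 238 238 238 150 150 163 154 151 150 156 153 150 158
70  78  83  77  79
[... 3022 characters left out ...]
 147 145 151 149 151 156  16  18  37  68  58 138 135 136 139  69  69  29  16  15 152 152 154 156 149 151 153 151 146 143 157
290 152 146 144 151 150 150 151 149 159 157  17  17  69  69  23 140 135 135 141  25  67  70  16  17 156 148 149 150 153 160 148 154 158 148 163
300 151 150 163 153 153 159 155 150 154  17  16  17  17  14  16 139 135 135 141  27  16  16  19  15  18 157 152 153 151 152 163 152 147 148 144
310  16  20  15  18  16  69  11  16  18  17  17  19  17  17  20 248 240 130 141  18  18  17  16  15  15  16  16  11  60  17  18  15  19  15   7
320  18  18  18  17  21  14  16  16  17  14  17  18  15  18  18 248 239 239 254  14  17  15  16  17  17  18  16  14  16  19  16  17  17  16  17
```

Run:
```python
from h import *;import pickle
c=pickle.load(open('wrist10.pkl','rb'));g=cv2.cvtColor(c['frame'],cv2.COLOR_BGR2GRAY)
for v in (160,165,170,182,196,210): print(v,' '.join('%d'%x for x in g[v,262:326]))
for v in (182,210):
  for y in (12,0,-12): pass
t=np.array([np.cos(.996),np.sin(.996)]);n=np.array([-t[1],t[0]]);C=np.array([.5455,.3364])
for s in (-.1,-.08): 
  for k in (.012,-.012,0): P=C+s*t+k*n; print(s,k,proj(c,(*P,.05)))
```

```text
160 103 77 79 75 104 130 137 139 139 138 135 184 238 250 198 119 99 109 124 132 133 129 194 213 239 244 242 240 240 240 239 239 239 239 240 240 240 239 239 240 240 239 239 239 240 240 240 240 240 240 240 240 240 240 241 241 240 228 203 243 241 241 232 165
165 152 152 142 97 161 222 181 130 135 137 133 196 239 244 250 192 102 112 123 130 130 129 124 116 225 242 240 239 240 240 240 240 240 240 240 240 240 240 240 240 240 240 240 240 240 240 240 240 240 240 240 240 240 240 240 240 240 224 167 244 241 241 231 128
170 161 160 133 78 174 237 241 240 239 239 240 240 242 239 181 133 109 105 119 124 125 121 232 247 242 240 240 240 240 240 241 240 240 241 241 240 241 240 240 241 240 241 240 240 241 240 240 241 240 240 240 240 240 240 240 240 239 220 210 242 242 241 213 152
182 153 154 151 105 184 238 241 240 239 240 240 240 241 247 195 131 136 137 137 137 138 141 99 87 112 129 140 151 158 165 171 176 178 181 199 222 232 230 224 218 205 195 190 185 177 170 160 142 143 240 242 240 240 240 240 240 240 240 240 241 242 230 147 153
196 151 152 106 109 217 241 240 239 239 240 240 241 244 189 131 135 136 136 136 136 138 114 90 102 121 136 146 156 162 169 174 177 179 193 216 231 230 225 220 210 197 191 186 180 171 163 148 117 234 243 241 240 240 240 240 241 240 240 241 243 215 158 154 151
210 152 158 107 164 234 242 239 240 240 240 240 241 248 193 129 133 134 135 135 136 139 101 88 114 130 142 151 159 167 174 176 178 185 206 226 231 227 222 212 200 192 188 182 174 166 153 126 237 247 243 241 241 240 240 240 240 240 241 244 200 154 151 154 155
-0.1 0.012 [311.21142633 178.42430916]
-0.1 -0.012 [284.49099102 178.10714541]
-0.1 0 [297.88476705 178.24839354]
-0.08 0.012 [310.44890615 199.80898247]
-0.08 -0.012 [284.20435521 199.57005924]
-0.08 0 [297.35838408 199.68434446]
```

Call:
arm_command([
  [[0.12, 0.25, 0], [0, 0, 0]],
  [[0.24, 0.5, 0], [0, 0, 0]],
  [[0.36, 0.75, 0], [0, 0, 0]],
  [[0.41, 0.835, 0], [0, 0, -0.02]],
  [[0.41, 0.835, 0], [0, 0, -0.02]],
  [[0.41, 0.835, 0], [0, 0, -0.02]],
])

```text
t: 26.08
eef_pos: [0.5765, 0.3818, 0.209]
orientation: [-0.0, -0.474, 0.88, -0.0]
contact_force: [-0.2, -0.4, -1.6]
opening: 0.101
grip_force: 60.7
```

```bash
cat > tube.py <<'E'
from h import *
def tube(c,lo,hi,cmin=255,cmax=330):
    """edges of grey tube per row, on white base -> world points at z=.05 (centre)"""
    g=cv2.cvtColor(c['frame'],cv2.COLOR_BGR2GRAY).astype(float); out=[]
    for v in range(lo,hi,4):
        r=g[v]; 
        # right edge: strongest rise to >225 plateau scanning from highlight
        pk=cmin+np.argmax(np.convolve(r[cmin:cmax],np.ones(1),'same')*0+ (r[cmin:cmax]>195)*(r[cmin:cmax]<236)*1.0)
        d=np.diff(r[cmin:cmax]); 
        out.append((v,cmin+np.argmax(d*(np.arange(len(d))>15))+.5,cmin+np.argmin(d*(np.arange(len(d))>5))+.5))
    return out
E
python3 - <<'E'
from h import *;import pickle
s=telemetry.read_state();print(s['eef_pos'],s['orientation'],s['opening'])
c=cam('wrist'); pickle.dump(c,open('wrist11.pkl','wb'));g=cv2.cvtColor(c['frame'],cv2.COLOR_BGR2GRAY)
t=np.array([np.cos(.98),np.sin(.98)]);C=np.array([.5455,.3364])
for s in (-.1,-.05,0): print(s,proj(c,(*(C+s*t),.05)))
for v in range(60,226,15): print(v,' '.join('%d'%x for x in g[v,256:316]))
E
```

```text
[0.57651139 0.38180147 0.20902382] [-4.07524963e-04 -4.74374864e-01  8.80322836e-01 -1.64797203e-04] 0.10059882006598311
-0.1 [280.29739671  22.9661049 ]
-0.05 [279.77362435  78.14937238]
0 [279.23978655 135.09602675]
60 141 141 145 146 148 148 150 126 70 77 96 108 152 167 173 180 182 184 190 198 208 215 216 214 210 205 200 198 195 189 181 174 164 150 127 179 241 245 243 243 243 243 243 243 243 243 243 243 243 243 245 243 138 165 158 156 157 160 161 162
75 248 242 138 144 145 146 148 107 97 124 139 152 159 168 176 180 182 186 192 202 213 218 218 216 213 205 201 197 194 188 180 173 162 147 133 206 248 244 243 243 243 243 243 244 243 243 243 243 244 244 244 223 161 153 158 161 163 160 161 163
90 226 215 140 145 146 147 150 87 105 129 144 154 162 171 177 182 183 187 195 206 217 219 219 219 214 206 201 198 192 186 178 170 159 139 141 233 247 244 244 244 244 244 244 244 244 244 244 243 244 244 245 223 155 160 162 164 165 165 165 165
105 145 145 146 146 144 146 149 65 81 132 147 156 164 172 179 183 186 189 198 212 222 223 222 221 215 206 201 198 192 185 177 168 158 135 114 169 251 245 244 
[... 1275 characters left out ...]
44 110 103 128 144 156 165 173 181 184 187 191 206 224 232 235 239 231 222 209 201 195 188 180 171 159 135 156 236 247 245 244 245 244 245 245 245 245 245 245 245 246 242 174 150 159 159 158 157 155 158 159 162 165 164
210 251 206 135 139 140 142 109 103 128 145 157 166 175 181 184 187 193 209 225 232 233 235 229 219 205 199 194 185 178 166 150 127 233 248 245 245 245 245 244 245 244 245 245 244 244 246 246 204 159 160 164 166 163 162 160 158 161 167 167 167
225 141 140 136 128 116 118 101 103 128 146 157 167 175 182 184 187 195 211 225 231 232 232 225 212 203 197 190 183 174 162 143 132 234 248 245 245 245 245 246 251 182 109 126 136 140 142 142 140 135 126 111 93 82 81 87 96 102 102 99 124
```

Run:
```python
from h import *;import pickle
c=pickle.load(open('wrist11.pkl','rb'));g=cv2.cvtColor(c['frame'],cv2.COLOR_BGR2GRAY).astype(float)
P=[]
for v in range(60,226,5):
    r=g[v]
    dl=np.diff(r[256:272]);dr=np.diff(r[282:296])
    l=256+.5+(np.maximum(-dl,0)**2@np.arange(15))/(np.maximum(-dl,0)**2).sum(); q=282+.5+(np.maximum(dr,0)**2@np.arange(13))/(np.maximum(dr,0)**2).sum()
    if 25<q-l<29.5:
        # silhouettes: average tangent directions
        P.append(onz(c,(l+q)/2,v,.05)[:2])
P=np.array(P);print(len(P))
vx,vy,x0,y0=cv2.fitLine(P.astype(np.float32),cv2.DIST_HUBER,0,1e-5,1e-6).ravel();t=np.array([vx,vy])*np.sign(vx);n=np.array([-t[1],t[0]])
print('yaw',np.arctan2(t[1],t[0]),'res',np.std((P-[x0,y0])@n))
tcp=telemetry.read_state()['eef_pos'];d=np.array([x0,y0])-tcp[:2]
print('tcp lateral to line',d@n, 'vec',(d@n)*n,'gripper yaw',2*np.arctan2(.880323,-.474375)-np.pi)
C=np.array([.5455,.3364]);print('s of tcp',(np.array(tcp[:2])-C)@t, 'line pt at C',C+((np.array([x0,y0])-C)@n)*n)
# held clip block in image: cols at rows near 300
for v in (285,300,312,320): print(v,' '.join('%d'%x for x in g[v,258:304]))
```

```text
22
yaw 0.9618753 res 0.0006615602686102811
tcp lateral to line -0.003448454397625686 vec [ 0.00282865 -0.00197246] gripper yaw 0.9885077368028892
s of tcp 0.05501434482529782 line pt at C [0.54783768 0.3347699 ]
285 72 72 72 72 73 70 50 11 14 13 46 114 146 143 143 142 143 142 142 142 142 142 141 142 142 143 143 142 143 143 149 91 26 13 16 11 58 73 73 71 73 72 72 72 73 72
300 19 15 31 94 106 98 18 23 22 18 41 108 146 143 143 142 142 142 142 142 142 142 142 142 141 142 142 141 142 144 149 81 16 23 23 22 29 109 103 63 12 16 18 19 21 17
312 19 21 18 17 18 17 24 26 24 18 26 167 254 246 245 245 245 245 245 245 245 245 245 245 245 245 247 253 156 137 148 37 14 24 24 23 19 18 19 16 20 19 18 20 18 19
320 18 18 14 18 16 15 20 24 24 20 22 151 253 246 244 245 245 245 245 244 245 245 244 245 245 244 245 245 245 248 255 57 11 23 25 23 20 15 18 18 15 18 18 19 18 17
```

Call:
arm_command([
  [[0.019, -0.013, 0], [0, 0, -0.03]],
  [[0.019, -0.013, -0.2], [0, 0, -0.03]],
  [[0.019, -0.013, -0.4], [0, 0, -0.03]],
  [[0.019, -0.013, -0.51], [0, 0, -0.03]],
  [[0.019, -0.013, -0.51], [0, 0, -0.03]],
  [[0.019, -0.013, -0.51], [0, 0, -0.03]],
])

```text
t: 26.88
eef_pos: [0.5802, 0.3816, 0.1342]
orientation: [0.001, -0.464, 0.886, -0.0]
contact_force: [0.1, 0.1, 0.2]
opening: 0.102
grip_force: 60.7
```

Run:
```python
from h import *;import pickle
s=telemetry.read_state();print(s['eef_pos'],s['orientation'],s['contact_force'])
c=cam('wrist'); pickle.dump(c,open('wrist12.pkl','wb'));g=cv2.cvtColor(c['frame'],cv2.COLOR_BGR2GRAY)
for v in list(range(20,230,15))+[280,300]: print(v,' '.join('%d'%x for x in g[v,254:314:2]))
```

```text
[0.58024788 0.38160081 0.13421791] [ 1.10370285e-03 -4.64334018e-01  8.85659472e-01 -3.47957812e-05] [0.09841075 0.11767179 0.18729161]
20 148 149 134 78 88 93 96 100 100 101 107 115 117 112 107 104 104 99 95 90 82 108 247 245 245 245 245 245 245 245
35 147 149 134 78 89 94 98 100 101 103 107 114 118 113 107 105 104 101 97 92 81 155 248 246 245 246 245 246 245 245
50 149 149 137 77 89 95 98 101 102 103 106 114 118 112 109 106 104 99 142 176 155 138 249 246 246 246 246 246 246 246
65 149 149 147 77 89 95 98 102 103 103 105 112 117 112 108 105 108 199 186 175 156 119 248 246 246 246 246 246 246 246
80 150 151 135 77 90 94 98 102 102 104 105 111 152 225 219 210 205 198 188 176 157 140 249 246 246 246 246 246 246 246
95 149 149 153 74 89 95 98 102 102 96 202 218 225 225 223 211 206 199 189 177 159 134 250 247 247 247 246 246 246 247
110 147 147 150 73 88 94 92 182 187 191 199 218 227 227 225 216 207 200 191 178 160 138 251 247 247 247 247 247 247 247
125 147 147 146 70 88 94 98 102 104 102 170 223 230 230 228 217 207 200 191 178 161 126 144 171 141 142 139 162 173 236
140 146 148 150 84 
[... 198 characters left out ...]
46 145 143 143 187
170 147 146 147 117 83 93 99 101 104 104 105 108 111 109 109 107 106 103 100 95 87 107 250 247 247 247 247 247 247 247
185 146 146 146 127 79 93 98 100 104 104 105 107 109 109 109 107 106 104 100 95 87 103 251 247 247 247 247 247 247 247
200 143 144 146 132 77 91 97 100 105 104 104 106 108 110 110 108 106 103 99 95 86 146 250 247 247 247 247 247 247 247
215 110 115 108 151 81 91 97 100 103 104 104 107 107 109 109 108 107 103 99 94 84 198 227 123 126 94 104 103 104 97
280 75 75 75 75 74 65 15 77 150 147 147 147 147 147 148 147 147 151 46 14 75 75 75 74 75 75 33 20 20 20
300 20 18 19 33 109 18 25 41 151 147 147 147 146 146 146 147 147 154 17 24 29 107 15 20 19 20 22 21 20 19
```

Tube and block are aligned to within half a pixel. Pressing down.

Call:
arm_command([
  [[0, 0, -0.05], [0, 0, 0]],
  [[0, 0, -0.1], [0, 0, 0]],
  [[0, 0, -0.13], [0, 0, 0]],
  [[0, 0, -0.16], [0, 0, 0]],
  [[0, 0, -0.16], [0, 0, 0]],
])

```text
t: 27.55
eef_pos: [0.5792, 0.3811, 0.1081]
orientation: [-0.0, -0.464, 0.886, -0.0]
contact_force: [0.0, -0.9, -1.8]
opening: 0.101
grip_force: 60.7
```

Call:
arm_command([
  [[0, 0, -0.03], [0, 0, 0]],
  [[0, 0, -0.06], [0, 0, 0]],
  [[0, 0, -0.09], [0, 0, 0]],
  [[0, 0, -0.115], [0, 0, 0]],
  [[0, 0, -0.115], [0, 0, 0]],
])

```text
t: 28.18
eef_pos: [0.58, 0.3816, 0.0918]
orientation: [0.001, -0.464, 0.886, 0.0]
contact_force: [2.0, 1.2, 1.9]
opening: 0.104
grip_force: 61.1
```

Call:
arm_command([
  [[0, 0, 0], [0, 0, 0]],
  [[0, 0, 0], [0, 0, 0]],
  [[0, 0, 0], [0, 0, 0]],
  [[0, 0, 0.1], [0, 0, 0]],
  [[0, 0, 0.4], [0, 0, 0]],
  [[0, 0, 0.8], [0, 0, 0]],
  [[-0.2, -0.3, 0.8], [0, 0, -0.2]],
  [[-0.4, -0.6, 0.8], [0, 0, -0.4]],
  [[-0.5, -0.9, 0.8], [0, 0, -0.6]],
  [[-0.5, -1, 0.8], [0, 0, -0.8]],
  [[-0.5, -1, 0.8], [0, 0, -0.88]],
  [[-0.5, -1, 0.8], [0, 0, -0.88]],
], claw=-0.15)

```text
t: 29.68
eef_pos: [0.5048, 0.2312, 0.2127]
orientation: [0.001, -0.137, 0.991, 0.0]
contact_force: [-0.8, -0.1, -0.4]
opening: 0.427
grip_force: 0.0
```

Run:
```python
from h import *;import pickle
s=telemetry.read_state();print(s['eef_pos'],s['orientation'],s['opening'])
c=cam('wrist');S=cam('scene');D=cam('side')
for n,x in zip(('wrist13','scene13','side13'),(c,S,D)): pickle.dump(x,open(n+'.pkl','wb'))
for x in (S,D,c):
    f=x['frame']; p=proj(x,(.431,.163,.05)); q=proj(x,(.4285,.0555,.05)); r=proj(x,(.5795,.381,.0995)); print(p,q,'clipTop',r)
# placed clip in scene: bright blob around predicted top
f=S['frame'];p=proj(S,(.5795,.381,.085)).astype(int)
g=cv2.cvtColor(f,cv2.COLOR_BGR2GRAY)
for v in range(p[1]-16,p[1]+17,2): print(v,' '.join('%3d'%y for y in g[v,p[0]-20:p[0]+20:2]))
```

```text
[0.50475672 0.23116454 0.21274817] [ 8.73285867e-04 -1.37112449e-01  9.90555094e-01  1.36480143e-04] 0.42743514136985383
[355.466636   169.41321412] [319.69304736 169.94133422] clipTop [446.77400562 191.57784229]
[195.68092518 188.90274168] [211.55492923 215.02596878] clipTop [208.0179901  112.94160711]
[226.28707634  96.80521257] [120.07856203  72.01324437] clipTop [405.88047318 321.64104714]
179 111 111 112 113 114 111 111 113 109 112 111 113 109 113 110 111 111 113 112 113
181 111 113 111 111 113 110 115 113 112 112 111 112 112 112 110 110 110 110 111 112
183 113 111 112 114 114 110 110 112 111 112 115 115 112 111 111 111 111 109 113 113
185 114 114 114 115 113 113 112 112 110 110 112 110 110 113 110 109 110 111 110 109
187 115 114 113 114 113 113 113 110 109 109 112 111 114 112 110 111 110 111 110 109
189 114 112 111 114 115 111 114 109 148 169 117 110 110 111 111 112 113 110 111 112
191 112 112 112 115 114 113 112 105 132 167 202 187 142 104 109 111 109 109 110 109
193 134 116 111 112 113 113 109 139  80  92  90 148 200 198 163 111 111 111 110 113
195 144 146 137 127 110 114 122  94  82  81  80  83  85 123 125 110 111 112 111 110
197 121 134 142 147 147 125  93  85  83  81  80  82  81  91 111 110 111 112 108 109
199  83 101 115 129  67 100 165  81  86  85  85  82  77 167 116 112 111 113 111 109
201  65  61  75  81  70 138 187 202 163 144  84  80  92 176 111 112 113 113 112 109
203 187 156  85  55  66  90  84 131 158 202 200 194 189 128 112 111 111 111 110 109
205 187 190 195 177  91  87  87  85  91  91 147 187 180 148 143 130 116 112 110 124
207 143  83  85  96  95  85  87  86  87  85  90  83 118 128 141 149 148 137 111 176
209  90  90  91  93 104  95  86  85  86  86  87  87  75  94 108 121 136 148 109 191
211  90  91  93  89  87  95 104 100  91  85  82 138  59  54  71  84 102 104 161 188
```

Call:
arm_command([
  [[-0.25, -0.23, 0], [0, 0, 0]],
  [[-0.49, -0.458, -0.1], [0, 0, 0]],
  [[-0.49, -0.458, -0.4], [0, 0, 0]],
  [[-0.49, -0.458, -0.7], [0, 0, 0]],
  [[-0.49, -0.458, -0.77], [0, 0, 0]],
  [[-0.49, -0.458, -0.77], [0, 0, 0]],
  [[-0.49, -0.458, -0.77], [0, 0, 0]],
])

```text
t: 30.7
eef_pos: [0.4325, 0.1631, 0.0977]
orientation: [0.001, -0.137, 0.991, 0.0]
contact_force: [0.4, 0.5, 0.8]
opening: 0.425
grip_force: 0.0
```

```bash
cat > blk.py <<'E'
from h import *
s=telemetry.read_state();P=np.array(s['eef_pos']);q=s['orientation'];print(P.round(4),'yaw',2*np.arctan2(q[2],q[1])-np.pi)
c=cam('wrist');g=cv2.cvtColor(c['frame'],cv2.COLOR_BGR2GRAY)
yaw=2*np.arctan2(q[2],q[1])-np.pi;t=np.array([np.cos(yaw),np.sin(yaw)]);n=np.array([-t[1],t[0]])
for a,b in ((0,0),(.017,0),(-.017,0),(0,.005)): print('pred',a,b,proj(c,(*(P[:2]+a*t+b*n),.067)).round(1))
for v in range(200,312,7): print(v,' '.join('%3d'%x for x in g[v,222:342:4]))
E
python3 blk.py
```

```text
[0.4325 0.1631 0.0977] yaw 0.2753947916037096
pred 0 0 [277.8 260.1]
pred 0.017 0 [277.8 286.9]
pred -0.017 0 [277.8 230.7]
pred 0 0.005 [287.1 260.1]
200  89  91  87  90  92  90  85 108 110 152 126  89  88  92  89  88  90  93 137 157  94 104 178 177 169 178 173 171 178 169
207  85  90  88  90  91  88  99 153 154 153 153 152 151 150 148 249 242 143 137 123 115 109 171 174 173 180 176 177 176 166
214  84  87  91  87  89  93 110 153 153 152 153 152 106 108 109 109 139 152 153 152 153 152 169 170 175 170 176 179 170 169
221  89  84  88  88  87  85 115 153 152 153 152 153 108 108 108 109 102 152 153 153 153 154 172 171 175 180 170 182 178 189
228  81 181 164 167  88  89 115 153 153 152 153 155 108 108 107 110  98 153 153 153 152 150 175 176 173 176 177 170 175 170
235 176 170 161 176  90  90 112 153 152 152 152 154 153 152 152 152 128 152 152 152 153 149 179 174 168 175 170 170 175 184
242 167 173 163 167 173 175 145 153 152 152 153 152 154 152 153 152 134 152 152 153 153 134 174 181 184 174 178 179 179 179
249 166 172 164 166 165 164 184 255 171 152 152 152 152 152 152 152 151 251 253 2
[... 334 characters left out ...]
 175 142 152 153 151 151 182 165 168 178 168 173 172 171  13  16  77  77  79  22
277  78  77  78  16  14   2 168 180 173 174 168 166 137 251 252 251 165 176 177 175 168 165 175 183  14  15  63  78  77  39
284  77  77  55  16  16   5 172 166 171 172 165 179 249 250 252 254 172 177 169 169 168 174 176 167  14  16  17  78  77  79
291  78  78  17  13  14   4 169 172 173 170 168 158 167 165 172 173 168 170 167 169 170 172 172 130  12  15  18  74  78  78
298 111 111  27  14  13  88 171 169 179 171 177 175 170 175 179 175 170 170 170 171 170 145  90  97  14  15  17  58 110  22
305  21  17  26  14  16 174 170 170 165 174 171 171 173 169 174 175 172 166 172 169 171 180  87 110   8  13  20  17  18  21
```

Call:
arm_command([
  [[0, 0, -0.12], [0, 0, 0]],
  [[0, 0, -0.25], [0, 0, 0]],
  [[0, 0, -0.25], [0, 0, 0]],
  [[0, 0, -0.25], [0, 0, 0]],
])

```text
t: 31.25
eef_pos: [0.4319, 0.1628, 0.0597]
orientation: [0.001, -0.137, 0.991, 0.0]
contact_force: [0.8, 0.5, 0.5]
opening: 0.424
grip_force: 0.0
```

Call:
arm_command([
  [[0, 0, 0], [0, 0, 0]],
  [[0, 0, 0], [0, 0, 0]],
  [[0, 0, 0], [0, 0, 0]],
  [[0, 0, 0], [0, 0, 0]],
  [[0, 0, 0], [0, 0, 0]],
  [[0, 0, 0], [0, 0, 0]],
], claw=-1)

```text
t: 32.0
eef_pos: [0.4317, 0.1628, 0.0593]
orientation: [0.001, -0.137, 0.991, 0.0]
contact_force: [-1.1, -0.8, 5.8]
opening: 0.104
grip_force: 61.9
```

Call:
arm_command([
  [[0, 0, 0.2], [0, 0, 0]],
  [[0, 0, 0.5], [0, 0, 0]],
  [[0, 0, 0.9], [0, 0, 0]],
  [[0, 0, 1], [0, 0, 0.22]],
  [[0.1, 0.25, 1], [0, 0, 0.44]],
  [[0.2, 0.5, 1], [0, 0, 0.66]],
  [[0.3, 0.75, 1], [0, 0, 0.88]],
  [[0.4, 0.8, 1], [0, 0, 0.88]],
  [[0.4, 0.8, 1], [0, 0, 0.88]],
  [[0.4, 0.8, 1], [0, 0, 0.88]],
])

```text
t: 33.25
eef_pos: [0.4901, 0.2821, 0.2077]
orientation: [-0.001, -0.464, 0.886, 0.0]
contact_force: [-0.1, 0.3, -1.9]
opening: 0.104
grip_force: 61.1
```

Call:
arm_command([
  [[0.2, 0.2, 0], [0, 0, 0]],
  [[0.387, 0.359, 0], [0, 0, 0]],
  [[0.387, 0.359, -0.25], [0, 0, 0]],
  [[0.387, 0.359, -0.49], [0, 0, 0]],
  [[0.387, 0.359, -0.49], [0, 0, 0]],
  [[0.387, 0.359, -0.49], [0, 0, 0]],
])

```text
t: 34.0
eef_pos: [0.5495, 0.3364, 0.1365]
orientation: [0.001, -0.464, 0.886, -0.0]
contact_force: [-0.2, 0.1, -1.0]
opening: 0.104
grip_force: 61.1
```

```bash
cat > chk.py <<'E'
from h import *
s=telemetry.read_state();q=s['orientation'];print(np.round(s['eef_pos'],4),'yaw',2*np.arctan2(q[2],q[1])-np.pi)
c=cam('wrist');g=cv2.cvtColor(c['frame'],cv2.COLOR_BGR2GRAY)
for v in list(range(80,230,15))+[280,300]: print(v,' '.join('%d'%x for x in g[v,252:304:2]))
E
python3 chk.py
```

```text
[0.5495 0.3364 0.1365] yaw 0.9655056810244966
80 152 151 152 148 72 88 94 97 102 102 103 105 110 110 230 219 208 204 197 186 175 156 137 249 247 247
95 150 151 152 156 76 88 95 98 100 103 95 201 216 224 224 222 213 205 198 189 176 156 150 250 247 247
110 151 152 151 154 70 87 96 169 177 186 191 199 218 227 227 224 214 206 199 189 176 158 152 249 247 247
125 150 151 151 152 69 86 94 98 101 104 102 96 224 230 230 228 217 207 200 189 176 158 120 152 151 149
140 150 149 150 151 98 84 93 98 101 103 103 104 107 110 107 217 221 208 201 190 176 157 128 151 150 150
155 149 150 151 151 126 82 93 96 101 104 103 105 107 110 110 109 106 106 102 99 94 87 87 151 151 150
170 149 149 150 151 124 81 91 97 100 104 103 105 107 110 109 109 106 105 103 99 94 85 105 250 247 247
185 145 145 146 146 136 78 92 97 101 103 104 104 107 108 109 109 107 106 102 100 94 86 148 249 247 247
200 250 212 148 147 150 77 90 96 100 103 104 104 107 109 109 109 106 107 103 99 94 83 195 249 246 247
215 95 115 122 113 139 89 88 95 100 103 104 104 106 107 108 109 106 106 103 99 94 85 191 230 115 121
280 42 75 75 74 75 75 64 13 75 149 146 147 146 146 146 146 147 146 151 46 15 75 74 74 75 75
300 20 20 19 18 33 110 18 26 42 151 147 147 146 146 146 146 146 146 153 18 25 30 106 13 21 20
```

Call:
arm_command([
  [[0, 0, -0.06], [0, 0, 0]],
  [[0, 0, -0.12], [0, 0, 0]],
  [[0, 0, -0.15], [0, 0, 0]],
  [[0, 0, -0.18], [0, 0, 0]],
  [[0, 0, -0.21], [0, 0, 0]],
  [[0, 0, -0.24], [0, 0, 0]],
  [[0, 0, -0.27], [0, 0, 0]],
  [[0, 0, -0.295], [0, 0, 0]],
  [[0, 0, -0.295], [0, 0, 0]],
])

```text
t: 35.17
eef_pos: [0.5497, 0.3369, 0.0914]
orientation: [0.001, -0.464, 0.886, 0.0]
contact_force: [1.4, 0.5, 4.1]
opening: 0.108
grip_force: 61.7
```

Call:
arm_command([
  [[0, 0, 0], [0, 0, 0]],
  [[0, 0, 0], [0, 0, 0]],
  [[0, 0, 0], [0, 0, 0]],
  [[0, 0, 0.1], [0, 0, 0]],
  [[0, 0, 0.4], [0, 0, 0]],
  [[0, 0, 0.8], [0, 0, 0]],
  [[-0.2, -0.3, 0.8], [0, 0, -0.2]],
  [[-0.4, -0.6, 0.8], [0, 0, -0.4]],
  [[-0.5, -0.9, 0.8], [0, 0, -0.6]],
  [[-0.5, -1, 0.8], [0, 0, -0.8]],
  [[-0.5, -1, 0.8], [0, 0, -0.88]],
  [[-0.5, -1, 0.8], [0, 0, -0.88]],
], claw=-0.15)

```text
t: 36.67
eef_pos: [0.4743, 0.1863, 0.2119]
orientation: [0.001, -0.137, 0.991, 0.0]
contact_force: [0.7, -0.3, -0.3]
opening: 0.426
grip_force: 0.0
```

Call:
arm_command([
  [[-0.15, -0.3, 0], [0, 0, -0.2]],
  [[-0.3, -0.6, 0], [0, 0, -0.35]],
  [[-0.31, -0.877, -0.1], [0, 0, -0.35]],
  [[-0.31, -0.877, -0.4], [0, 0, -0.35]],
  [[-0.31, -0.877, -0.7], [0, 0, -0.35]],
  [[-0.31, -0.877, -0.77], [0, 0, -0.35]],
  [[-0.31, -0.877, -0.77], [0, 0, -0.35]],
  [[-0.31, -0.877, -0.77], [0, 0, -0.35]],
])

```text
t: 37.67
eef_pos: [0.4291, 0.0551, 0.0971]
orientation: [0.002, -0.0, 1.0, -0.0]
contact_force: [-0.3, -0.2, 0.4]
opening: 0.424
grip_force: 0.0
```

```bash
python3 blk.py; python3 -c "
from h import *;import pickle
c=pickle.load(open('wrist8.pkl','rb'))
print('teal',onz(c,120+33/1.818,50+278/1.818,.072))"
```

```text
[0.4291 0.0551 0.0971] yaw 0.0008629630740530914
pred 0 0 [277.9 260.8]
pred 0.017 0 [277.9 287.7]
pred -0.017 0 [277.9 231.4]
pred 0 0.005 [287.3 260.8]
200  90  91  95  93  94  96  94 133 135 173 107  95  90  93  97  97  96  95 156 159 101 155 188 181 179 179 184 186 178 172
207  97  95  93  94  98  93 115 113 111 110 111 111 113 110 111 114 118 122 125 130 140 143 185 184 187 186 188 186 179 182
214  92  92  93  92  94  97 233 255 255 161 162 162 112 119 117 116 255 253 253 253 253 254 184 179 184 180 179 179 178 177
221  93  90  95  97  99  90 123 162 162 162 162 164 116 116 117 117 166 174 172 161 163 161 180 181 185 179 181 181 190 184
228  95  95  97  98  98  93 124 163 162 162 163 157 118 118 119 120 145 163 163 162 163 162 176 176 174 181 186 176 180 185
235  94  93  95  99  97  92 103 163 163 162 162 145 162 162 162 155 213 162 162 163 162 161 180 182 177 185 182 177 185 186
242  92  93 127 188 117 111  99 162 162 163 163 161 163 162 163 162 153 162 162 162 163 159 187 179 177 182 191 188 186 185
249  94 178 173 175 181 186 188 163 162 162 162 163 163 163 162 162 154 163 16
[... 380 characters left out ...]
1 185 176 189  13  19  84  83  84  22
277  84  83  84  18  16   1 178 184 182 180 185 193 162 161 162 162 141 176 178 184 178 181 181 194  17  17  68  83  83  42
284  82  83  60  18  15   4 180 183 186 184 184 186 160 160 161 153 194 176 178 180 182 182 181 181  18  16  19  83  83  83
291  84  84  17  14  16   6 179 184 184 177 179 184 183 183 182 179 185 179 186 182 178 179 181 169  16  17  19  78  82  83
298 119 119  28  17  16  94 181 190 180 176 181 181 188 184 191 187 189 188 189 184 182 182 186 184  14  16  18  63 117  26
305  23  16  29  14  16 195 184 181 185 172 185 186 183 181 178 183 183 174 184 184 180 188 189 181  11  17  23  20  21  23
teal [ 0.47667053 -0.00212032  0.072     ]
```

Call:
arm_command([
  [[0, 0, -0.12], [0, 0, 0]],
  [[0, 0, -0.25], [0, 0, 0]],
  [[0, 0, -0.25], [0, 0, 0]],
  [[0, 0, -0.25], [0, 0, 0]],
])

```text
t: 38.22
eef_pos: [0.4284, 0.0549, 0.0589]
orientation: [0.001, -0.0, 1.0, -0.0]
contact_force: [0.6, 0.2, 0.0]
opening: 0.424
grip_force: 0.0
```

Call:
arm_command([
  [[0, 0, 0], [0, 0, 0]],
  [[0, 0, 0], [0, 0, 0]],
  [[0, 0, 0], [0, 0, 0]],
  [[0, 0, 0], [0, 0, 0]],
  [[0, 0, 0], [0, 0, 0]],
  [[0, 0, 0], [0, 0, 0]],
], claw=-1)

```text
t: 38.98
eef_pos: [0.4283, 0.0549, 0.0585]
orientation: [0.001, 0.0, 1.0, -0.0]
contact_force: [-0.3, 0.0, 5.5]
opening: 0.105
grip_force: 61.6
```

Call:
arm_command([
  [[0, 0, 0.2], [0, 0, 0]],
  [[0, 0, 0.5], [0, 0, 0]],
  [[0, 0, 0.9], [0, 0, 0]],
  [[0, 0, 1], [0, 0, 0.22]],
  [[0.1, 0.25, 1], [0, 0, 0.44]],
  [[0.2, 0.5, 1], [0, 0, 0.66]],
  [[0.2, 0.75, 1], [0, 0, 0.88]],
  [[0.2, 0.8, 1], [0, 0, 0.88]],
  [[0.2, 0.8, 1], [0, 0, 0.88]],
])

```text
t: 40.1
eef_pos: [0.457, 0.1749, 0.2072]
orientation: [-0.001, -0.338, 0.941, -0.0]
contact_force: [-0.8, -0.1, -1.3]
opening: 0.107
grip_force: 60.7
```

Call:
arm_command([
  [[0.1, 0.2, 0], [0, 0, 0.2]],
  [[0.2, 0.5, 0], [0, 0, 0.35]],
  [[0.395, 0.773, 0], [0, 0, 0.35]],
  [[0.395, 0.773, 0], [0, 0, 0.35]],
  [[0.395, 0.773, -0.25], [0, 0, 0.35]],
  [[0.395, 0.773, -0.48], [0, 0, 0.35]],
  [[0.395, 0.773, -0.48], [0, 0, 0.35]],
  [[0.395, 0.773, -0.48], [0, 0, 0.35]],
])

```text
t: 41.1
eef_pos: [0.5175, 0.2901, 0.1372]
orientation: [0.001, -0.464, 0.886, -0.0]
contact_force: [0.5, 0.2, -1.1]
opening: 0.104
grip_force: 60.6
```

```bash
python3 chk.py
```

```text
[0.5175 0.2901 0.1372] yaw 0.9645426817418139
80 80 77 76 113 156 161 160 152 152 157 160 159 153 154 157 158 156 154 152 152 150 151 155 156 153 156
95 80 78 135 160 163 164 161 162 160 154 152 158 161 159 160 162 162 159 157 158 161 160 156 154 156 159
110 141 141 141 141 141 141 143 142 143 143 143 144 144 145 144 145 144 144 144 138 249 242 242 242 242 242
125 116 121 121 123 124 125 126 128 129 130 128 197 193 195 196 196 196 195 196 195 195 197 197 197 196 194
140 130 132 133 135 135 136 135 137 136 136 137 136 136 131 235 242 242 242 242 242 242 242 242 242 242 242
155 141 141 141 142 77 81 89 93 96 98 98 98 101 103 102 101 99 99 96 90 86 77 111 142 141 141
170 139 139 139 142 98 79 88 92 94 98 97 98 101 102 103 102 100 99 97 91 86 75 238 243 242 242
185 139 139 140 140 107 77 88 91 95 98 98 97 100 103 102 102 100 99 95 92 86 74 235 242 242 241
200 245 252 133 137 117 74 87 91 94 97 97 98 101 101 102 103 100 100 96 91 85 72 232 242 242 242
215 102 203 118 141 142 70 86 90 94 97 96 98 100 102 102 103 100 99 96 90 85 69 236 247 233 225
280 40 71 70 69 71 70 57 12 70 140 138 137 138 138 139 138 139 137 142 42 12 69 70 69 69 70
300 16 18 18 18 29 103 17 23 40 141 137 137 138 138 137 137 137 138 143 16 22 27 101 11 19 18
```

Call:
arm_command([
  [[0, 0, -0.06], [0, 0, 0]],
  [[0, 0, -0.12], [0, 0, 0]],
  [[0, 0, -0.15], [0, 0, 0]],
  [[0, 0, -0.18], [0, 0, 0]],
  [[0, 0, -0.21], [0, 0, 0]],
  [[0, 0, -0.24], [0, 0, 0]],
  [[0, 0, -0.27], [0, 0, 0]],
  [[0, 0, -0.305], [0, 0, 0]],
  [[0, 0, -0.305], [0, 0, 0]],
])

```text
t: 42.28
eef_pos: [0.518, 0.2913, 0.0906]
orientation: [0.002, -0.464, 0.886, -0.0]
contact_force: [3.8, 0.6, 2.6]
opening: 0.1
grip_force: 61.2
```

Call:
arm_command([
  [[0, 0, 0], [0, 0, 0]],
  [[0, 0, 0], [0, 0, 0]],
  [[0, 0, 0], [0, 0, 0]],
  [[0, 0, 0.1], [0, 0, 0]],
  [[0, 0, 0.4], [0, 0, 0]],
  [[0, 0, 0.8], [0, 0, 0]],
  [[-0.1, 0, 1], [0, 0, -0.2]],
  [[-0.3, -0.3, 1], [0, 0, -0.4]],
  [[-0.3, -0.6, 1], [0, 0, -0.6]],
  [[-0.3, -0.9, 1], [0, 0, -0.8]],
  [[-0.3, -1, 1], [0, 0, -1]],
  [[-0.3, -1, 1], [0, 0, -1]],
], claw=-0.15)

```text
t: 43.78
eef_pos: [0.472, 0.14, 0.2411]
orientation: [0.001, -0.09, 0.996, 0.0]
contact_force: [1.0, -0.4, 1.0]
opening: 0.426
grip_force: 0.0
```

Run:
```python
from h import *;import pickle
s=telemetry.read_state();print(s['eef_pos'],s['orientation'])
S,D,c=cam('scene'),cam('side'),cam('wrist')
for n,x in zip(('scene20','side20','wrist20'),(S,D,c)): pickle.dump(x,open(n+'.pkl','wb')); cv2.imwrite(f'pics/{n}.png',x['frame'])
# clips' block tops in scene: bright blobs; compare pixel heights
g=cv2.cvtColor(S['frame'],cv2.COLOR_BGR2GRAY)
for P in [(.5795,.3812),(.549,.336),(.5175,.290)]:
    for nm,x in (('S',S),('D',D)):
        gg=cv2.cvtColor(x['frame'],cv2.COLOR_BGR2GRAY); p=proj(x,(*P,.0995)); u,v=p.round().astype(int)
        print(nm,p.round(1)); print('\n'.join(' '.join('%3d'%k for k in gg[r,u-12:u+13:2]) for r in range(v-8,v+9,2)))
# brackets/pins in scene: pin top expected at z .082
for P in [(.6303,-.1085),(.6248,.0828)]:
    for z in (.082,): 
        p=proj(S,(*P,z)); u,v=p.round().astype(int); print('pin',p.round(1)); print('\n'.join(' '.join('%3d'%k for k in g[r,u-16:u+17:2]) for r in range(v-8,v+25,3)))
p=proj(S,(.4885,-.3685,.085));print('toggle off expected',p, g[int(p[1])-2:int(p[1])+3,int(p[0])-3:int(p[0])+4])
```

```text
[0.47198256 0.14001664 0.24108557] [ 8.09520792e-04 -8.98273004e-02  9.95957026e-01  5.01246456e-05]
S [446.8 191.6]
110 112 109 109 109 111 112 111 110 111 111 111 109
112 112 112 110 110 110 108 108 111 109 109 109 110
112 115 109 113 115 110 113 114 111 110 112 109 110
111 111 106 175 198 171 143 105 107 109 110 111 110
112 112 109  76 118 155 203 185 161 117 111 110 110
111 118 126  80  78  78  80 150 181 161 109 110 111
114 100  85  81  80  80  81  78  79 111 109 110 110
 98  86  80  85  84  81  80  79 126 116 111 112 113
160 202 163  83  72  84  84  81 185 110 113 110 110
D [208.  112.9]
 41  43  36  39  40  35  44  42 135 202 207 207 212
 46  39  41  38  43  40  40 115 220 235 234 214 206
 40  40  40  46  43  43  52 214 255 255 254 224 204
 42  40  44  44  43  42  45 162 230 229 219 173 201
 46  44  42  40  42  35  49 138 224 193 147 151 198
 41  40  42  47  39  43  42 105 225 200 148 149 197
 46  44  40  41  48  55  63  94 244 254 216 147 190
 46  44  38  42  43  52  65  81 239 255 207 149 237
 42  50  43  42  47  47  66  75 197 254 167 151 247
S [427.3 184. ]
109 110 111 111
[... 2940 characters left out ...]
  48 103 195 193 182
182  56  58  58  58  53   3   9  10   8  18  59  57  71 199 192 190
183  40  59  56  23  23   5   7   7   7  34  60  57  53 186 190 192
201  52  58  55  26  24   6   7   9   4  49  59  57  56 139 193 190
199  55  58  58  56  49  48  46  46  50  60  60  57  57 104 193 190
198 146  57  57  57  59  58  57  59  58  61  61  58  58  71 197 190
198 182  55  59  59  60  59  58  59  59  59  61  58  59  54 159 193
196 190 157 159 160 157 157 158 157 158 158 168 168 169 169 182 190
toggle off expected [171.57530691 180.35462918] [[117 114 114 110  96  89  90]
 [ 90  88  81  74  54  41  41]
 [ 43  40  26  17  18  20  19]
 [ 18  20  23  20  20  17  15]
 [ 18  16  14  11   6  11  19]]
```

Run:
```python
from h import *;import pickle
c=pickle.load(open('wrist1.pkl','rb'));q=lambda x,y,z:onz(c,130+(x-400)*.7,y*.7,z).round(4)
print('purple corners',q(430,318,.042),q(459,378,.042))
print('grey bar',q(473,268,.085),q(486,330,.085),q(479,298,.085),'box corners',q(469,240,.042),q(570,210,.042),q(592,296,.042))
S=pickle.load(open('scene20.pkl','rb'));f=cv2.cvtColor(S['frame'],cv2.COLOR_BGR2HSV)
m=((abs(f[...,0].astype(int)-140)<15)&(f[...,1]>90)).astype(np.uint8);n,l,s,ce=cv2.connectedComponentsWithStats(m)
for i in range(1,n):
    if s[i,4]>60: print(s[i],onz(S,*ce[i],.03).round(3),onz(S,s[i,0]+s[i,2],s[i,1]+s[i,3]/2,.04).round(3))
```

```text
purple corners [ 0.4348 -0.3948  0.042 ] [ 0.4535 -0.4496  0.042 ]
grey bar [ 0.4898 -0.3421  0.085 ] [ 0.4952 -0.3872  0.085 ] [ 0.4923 -0.3635  0.085 ] box corners [ 0.475 -0.331  0.042] [ 0.5534 -0.3098  0.042 ] [ 0.5689 -0.3762  0.042 ]
[278 153   9  21 127] [ 0.362 -0.054  0.03 ] [ 0.385 -0.04   0.04 ]
[139 159  28  30 483] [ 0.408 -0.448  0.03 ] [ 0.415 -0.401  0.04 ]
```

Call:
arm_command([
  [[0, -0.33, 0], [0, 0, 0]],
  [[0, -0.67, 0], [0, 0, 0]],
  [[0, -1, 0], [0, 0, 0]],
  [[0, -1, 0], [0, 0, 0]],
], claw=-1)

```text
t: 44.42
eef_pos: [0.4719, -0.011, 0.24]
orientation: [0.0, -0.09, 0.996, -0.0]
contact_force: [-0.1, 1.1, -0.0]
opening: -0.002
grip_force: 0.0
```

Call:
arm_command([
  [[0, -0.33, 0], [0, 0, 0]],
  [[0, -0.67, 0], [0, 0, 0]],
  [[0, -1, 0], [0, 0, 0]],
  [[0, -1, 0], [0, 0, 0]],
])

```text
t: 44.92
eef_pos: [0.4722, -0.1603, 0.2399]
orientation: [-0.0, -0.09, 0.996, -0.0]
contact_force: [-0.4, -0.4, 0.2]
opening: 0.0
grip_force: 0.0
```

Call:
arm_command([
  [[-0.05, -0.33, 0], [0, 0, 0]],
  [[-0.1, -0.67, 0], [0, 0, 0]],
  [[-0.13, -1, 0], [0, 0, 0]],
  [[-0.13, -1, 0], [0, 0, 0]],
])

```text
t: 45.42
eef_pos: [0.4528, -0.3098, 0.2397]
orientation: [0.0, -0.09, 0.996, 0.0]
contact_force: [0.3, 0.9, 0.2]
opening: -0.005
grip_force: 0.0
```

Call:
arm_command([
  [[0, -0.2, 0], [0, 0, 0]],
  [[0, -0.41, 0], [0, 0, 0]],
  [[0, -0.41, 0], [0, 0, 0]],
  [[0, -0.41, 0], [0, 0, 0]],
])

```text
t: 45.92
eef_pos: [0.4531, -0.3684, 0.2396]
orientation: [-0.0, -0.091, 0.996, 0.001]
contact_force: [-0.6, 0.0, 0.2]
opening: 0.003
grip_force: 0.0
```

Call:
arm_command([
  [[0, 0, -0.3], [0, 0, 0]],
  [[0, 0, -0.6], [0, 0, 0]],
  [[0, 0, -0.85], [0, 0, 0]],
  [[0, 0, -0.98], [0, 0, 0]],
  [[0, 0, -0.98], [0, 0, 0]],
  [[0, 0, -0.98], [0, 0, 0]],
])

```text
t: 46.68
eef_pos: [0.4533, -0.3712, 0.0948]
orientation: [0.001, -0.09, 0.996, -0.001]
contact_force: [-0.1, -0.2, -0.3]
opening: -0.002
grip_force: 0.0
```

Call:
arm_command([
  [[0, 0, -0.02], [0, 0, 0]],
  [[0.1, 0.02, -0.02], [0, 0, 0]],
  [[0.18, 0.04, -0.02], [0, 0, 0]],
  [[0.26, 0.06, -0.02], [0, 0, 0]],
  [[0.33, 0.08, -0.02], [0, 0, 0]],
  [[0.4, 0.1, -0.02], [0, 0, 0]],
  [[0.47, 0.11, -0.02], [0, 0, 0]],
  [[0.47, 0.11, -0.02], [0, 0, 0]],
  [[0.15, 0.04, -0.02], [0, 0, 0]],
  [[0, 0, 0.2], [0, 0, 0]],
  [[0, 0, 1], [0, 0, 0]],
  [[0, 0, 1], [0, 0, 0]],
])

```text
t: 48.18
eef_pos: [0.4513, -0.3708, 0.2446]
orientation: [-0.0, -0.09, 0.996, 0.0]
contact_force: [0.3, -1.1, -0.2]
opening: 0.001
grip_force: 0.0
```

Run:
```python
from h import *
s=telemetry.read_state();print(s['eef_pos'],s['t'])
c=cam('wrist');D=cam('side')
for n,x in (('w',c),('D',D)):
    f=x['frame']; g=cv2.cvtColor(f,cv2.COLOR_BGR2GRAY)
    for nm,P in (('on',(.5487,-.350,.085)),('off',(.492,-.3635,.085))):
        u,v=proj(x,P).round().astype(int); print(n,nm,u,v); print('\n'.join(' '.join('%3d'%k for k in g[r,u-10:u+11:2]) for r in range(v-10,v+11,4)) if 10<=u<550 and 10<=v<410 else 'out')
```

```text
[ 0.45134592 -0.37081662  0.24460814] 48.175
w on 281 290
 91  91  64  22  22  20  81  91  90  90  91
 90  91  64  22  22  22  81  91  91  90  90
 90  91  51  22  22  21  65  91  90  90  90
 91  91  52  22  21  21  66  91  90  90  90
128 128  75  33  32  30  93 128 128 132  77
 20 116  75  32  32  31  94 100  22  25  28
w off 278 238
205 205 207 208 208 206 204 204 204 206 209
203 205 206 207 208 208 207 206 206 208 209
202 205 209 210 210 211 212 212 214 216 217
 60  62  63  64  66  66  67  68  70  70  72
 88  90  90  91  91  91  92  91  92  93  95
112 112 112 113 113 113 114 115 116 116 116
D on 334 303
 60  73  90 143 220 235 233 235 237 236 237
 82  64  80 131 206 232 238 236 235 236 238
231 205 126  70  74 102 188 232 235 233 234
248 255 255 241 152  73  64  84 147 224 234
243 245 230 222 202 228 197  95  60  89 212
209 233 221 174 125 148 220 237 231 231 235
D off 317 319
235 236 234 231 226 231 236 239 241 245 239
238 237 234 235 212 154 141 133 175 233 229
236 238 240 232 154 108 120 141 151 187 191
255 255 255 247 244 240 174 105 114 139 148
255 255 255 245 242 243 243 243 211 128 107
128 199 237 244 244 243 245 244 244 243 218
```

The side view shows the dark bar back at the "on" spot (334,303), and the off spot shows only the box. Handing in.

```bash
python3 -c "
from workcell import hand_in
print(hand_in())"
```

```text
the job is handed in; nothing more can be done
None
```

The job is handed in: I switched the light off first, drove pins home through both brackets (over holes 1 and 3), pressed all three clips onto the tube, then switched the light back on; camera and force readings agree, but no verdict came back.

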